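# Try the spring pull gauge and hang up its test weights

### The job

Make the pull-gauge test stand ready for use: try the spring gauge by pulling its handle out until the pointer stands at the marker clip, hold it there for two seconds and ease it back home without letting it snap. Hang every test weight that stands loose on the table on the rail by its hook, no more than one in any gap between the weights already hanging there, without knocking those off or shoving them along; leave the other things alone.

Things in the scene. Friction and masses are not known exactly. Their poses are not given: they have to be found in the camera images.
- rack: stand, fixed: plywood base plate 110 x 480 x 12 mm, two end posts (22 x 14 mm, inner faces at y = +-217, tops at z = 142), and between them a round steel rail, 12 mm thick, along its y axis at x = 0, its centre line 125 mm above the table. Origin at the centre of the underside; at yaw 0 its x axis points away from the robot.
- rail_mid (a point): middle of the rail, on its centre line; y runs along the rail, x away from the robot, z up
- weight_0: loose hooked test weight, upright on the table (may be absent): dark steel block 56 (x) x 40 (y) x 46 (z) mm, 0.35 kg, origin at the centre of its underside. Above it a hook of flat bar 14 mm wide (y), 6 thick, in the x-z plane, its mouth on the -x side, roughly towards the robot. On top a square grip post 14 x 14 mm, sides along x and y, z 108 to 152, to grip from above
- weight_1: loose test weight exactly like weight_0 (may be absent). Course of the hook (x, z of the bar's centre line, mm): block (0, 46), (16, 62), (16, 92), apex (0, 108), (-16, 92), end of the tip (-16, 82). Outer face of the tip at x = -19
- weight_3: loose test weight exactly like weight_0 (may be absent). Origin and axes as there
- weight_2: loose test weight exactly like weight_0 (may be absent). The rail enters the hook from the -x side through the mouth, between the tip's end (z 80) and the block's top (z 46); then the weight is lowered until the inverted V under the apex sits on the rail
- weight_0_apex (a point): apex of this weight's hook (bar's centre line), on the weight's z axis 108 mm above its underside; seated on the rail it is straight above the rail's centre line by 12.7 mm
- weight_1_apex (a point): apex of this weight's hook (bar's centre line), on the weight's z axis 108 mm above its underside; seated on the rail it is straight above the rail's centre line by 12.7 mm
- weight_2_apex (a point): apex of this weight's hook (bar's centre line), on the weight's z axis 108 mm above its underside; seated on the rail it is straight above the rail's centre line by 12.7 mm
- weight_3_apex (a point): apex of this weight's hook (bar's centre line), on the weight's z axis 108 mm above its underside; seated on the rail it is straight above the rail's centre line by 12.7 mm
- hung_0: weight like weight_0, already hanging on the rail, mouth towards the robot: number 0 of 5 (from 0) towards the stand's +y, near y = -192 mm of the stand, underside 30 mm above the table, top 182 mm. Loose: can be shoved or knocked off. Neighbours hang about 96 mm apart, so the four gaps are about 56 mm wide for a 40 mm block
- hung_1: weight like weight_0, already hanging on the rail, mouth towards the robot: number 1 of 5 (from 0) towards the stand's +y, near y = -96 mm of the stand, underside 30 mm above the table, top 182 mm. Loose: can be shoved or knocked off. Neighbours hang about 96 mm apart, so the four gaps are about 56 mm wide for a 40 mm block
- hung_2: weight like weight_0, already hanging on the rail, mouth towards the robot: number 2 of 5 (from 0) towards the stand's +y, near y = 0 mm of the stand, underside 30 mm above the table, top 182 mm. Loose: can be shoved or knocked off. Neighbours hang about 96 mm apart, so the four gaps are about 56 mm wide for a 40 mm block
- hung_3: weight like weight_0, already hanging on the rail, mouth towards the robot: number 3 of 5 (from 0) towards the stand's +y, near y = 96 mm of the stand, underside 30 mm above the table, top 182 mm. Loose: can be shoved or knocked off. Neighbours hang about 96 mm apart, so the four gaps are about 56 mm wide for a 40 mm block
- hung_4: weight like weight_0, already hanging on the rail, mouth towards the robot: number 4 of 5 (from 0) towards the stand's +y, near y = 192 mm of the stand, underside 30 mm above the table, top 182 mm. Loose: can be shoved or knocked off. Neighbours hang about 96 mm apart, so the four gaps are about 56 mm wide for a 40 mm block
- gauge: spring pull gauge, fixed: base plate 250 x 80 x 10 mm (x -85 to +165), dark spring housing on it (46 mm wide, x +70 to +155, top at z = 46) and an aluminium scale bar along y = +32 (top at z = 22). Origin on the table under the handle's place at home; the handle pulls out along the gauge's -x axis
- gauge_slide (a joint): how far the handle is pulled out, 0 (home) to 0.065 m; a spring draws it home with 3 N at home and 1 N more for every 10 mm, so it does not stay out when let go
- gauge_grip (a point): grip point of the gauge's handle: an upright dark plate 12 mm thick along the gauge's x, 34 mm wide along y, from 16 to 86 mm above the table; this point lies in its middle plane, 68 mm above the table
- gauge_pointer (a point): end of the pointer, a thin bar that sticks out from the handle towards the scale bar (+y of the gauge), 28 mm above the table, in the handle's middle plane
- marker: clip with an upright fin, 3 mm thick, fixed on the scale bar at the length to pull to (30 to 50 mm out from home, different each time); origin at the middle of the fin, 28 mm above the table; axes as the gauge's. The pointer is at the marker when both have the same x along the gauge; the pointer passes the clip freely
- screw_jar: jar with black lid, bystander
- grease_tin: blue tin, bystander
- tape_measure: yellow tape measure, bystander
- offcut: timber offcut behind the stand, bystander
Mind the look-alikes: they are no part of the job. What is shaped like the hung_4 but green is not meant.

How it is judged:
On the way, in this order (a step that is already met when the one before it is completed fails the run):
1. the gauge's pointer is held at the marker (within 4 mm) for a second (x of gauge_pointer in the frame of marker between -0.004 and 0.004 m), for 1 s.
2. the gauge's handle is home again (value of joint gauge_slide below 0.004 m), for 0.2 s.
At the end, for the whole second after the job is handed in: Handle home (4 mm). Every loose weight present hangs still on the rail by its hook, between the outermost hanging ones, upright (0.15 rad), apex over the rail (8 mm), seated (6 mm in height); the weights that hung there hang upright within 20 mm of their places (value of joint gauge_slide below 0.004 m and x of weight_0_apex in the frame of rail_mid between -0.008 and 0.008 m and z of weight_0_apex in the frame of rail_mid between 0.00672792 and 0.0187279 m and y of weight_0_apex in the frame of rail_mid between -0.175 and 0.175 m and angle between each of weight_0, weight_1, weight_2, weight_3, hung_0, hung_1, hung_2, hung_3, hung_4's own z axis and vertical below 0.15 rad and linear speed of each of weight_0, weight_1, weight_2, weight_3 below 0.03 m/s and x of weight_1_apex in the frame of rail_mid between -0.008 and 0.008 m and z of weight_1_apex in the frame of rail_mid between 0.00672792 and 0.0187279 m and y of weight_1_apex in the frame of rail_mid between -0.175 and 0.175 m and x of weight_2_apex in the frame of rail_mid between -0.008 and 0.008 m and z of weight_2_apex in the frame of rail_mid between 0.00672792 and 0.0187279 m and y of weight_2_apex in the frame of rail_mid between -0.175 and 0.175 m and x of weight_3_apex in the frame of rail_mid between -0.008 and 0.008 m and z of weight_3_apex in the frame of rail_mid between 0.00672792 and 0.0187279 m and y of weight_3_apex in the frame of rail_mid between -0.175 and 0.175 m and distance of each of hung_0, hung_1, hung_2, hung_3, hung_4 from where it was at the start of the episode below 0.02 m); the robot touches nothing.
It fails at once if a weight that hung there is knocked off the rail or moved more than 50 mm (distance of any of hung_0, hung_1, hung_2, hung_3, hung_4 from where it was at the start of the episode above 0.05 m).
It fails at once if the gauge's handle snaps back (faster than 0.25 m/s) (velocity of joint gauge_slide below -0.25 m/s).
It fails at once if the jar, the tin, the tape measure or the offcut is shoved more than 40 mm (distance of any of screw_jar, grease_tin, tape_measure, offcut from where it was at the start of the episode above 0.04 m).
Of weight_0, weight_1, weight_2, weight_3 only 3 to 4 are there at a start; the rules pass over those that are not, and their reading is None.
At some moment in a run one of weight_0, weight_1, weight_2, weight_3 may be knocked a few centimetres aside while the robot is not near it.
It also fails if it takes over 210 s, if anything falls off the work surface, if the arm or the gripper's body presses on something with over 40 N, if the wrist force passes 120 N, or if a joint passes its speed limit or range.

### The arm

A 7-joint arm with a two-finger parallel gripper is mounted at the origin on a cart in front of the work surface, level with it; the furniture and walls round the work are solid. World frame = base frame: x ahead of the robot, y to its left, z up, the work surface at z = 0. Lengths are in m, angles in rad, forces in N, time in s.
With the tool pointing down it reaches from about 0.425 to 0.8 m from the base axis. Payload 8.3 kg.
Tool frame: the origin (TCP) lies on the centre line of the jaws, within the pads' length; the fingertips stand ahead of it and the grasp point (between the pads) lies 8 mm behind it (robot.tcp_to_tips is the z of the fingertips in the tool frame, in m); z points along the fingers, y is the line along which they close (so a half turn about z gives the same grasp; the last joint's range is limited). The gripper opens to 85 mm and grips with 20 to 120 N. Pads are 22 mm wide; open, the fingers measure 114 mm over their backs; the gripper's body (76 mm by 85 mm) begins 54 mm behind the grasp point. The pads swing forward as they close: fully open they stand 13 mm farther back than shut.
Start: joints at [-1.17, 0.383, 0.016, 1.37, -0.006, 1.388, -0.046], TCP at [0.28, 0.559, 0.242] pointing down, gripper open.
Joint ranges: [-2.95, 2.95], [-0.25, 2.06], [-1.52, 1.56], [0.18, 2.33], [-1.44, 4.58], [0.02, 2.06], [-3.01, 3.01]. Speed limits (rad/s): [2.39, 2.39, 3.01, 3.01, 3.14, 3.14, 3.14].

### API

Orientations are given as a unit quaternion [x, y, z, w].
In Python, from plant import state, cams, hand_in, robot gives the robot as it stands. The module is installed in compiled form; this text tells all that it offers.
- The arm moves only by the shell command python3 -m creep 'ROWS' [OPENING] [FORCE]. ROWS is JSON, a list of rows, each an object of numbers: "dx", "dy", "dz": the shift along the tool's x, y, z in m; "rx", "ry", "rz": the turn, a rotation vector about the tool's x, y, z in degrees. A call has 1 to 10 rows; each row is the pose to reach, as a shift and turn from the pose commanded when the call began, along the tool's axes at that moment; what a row does not reach only later rows make up. A row lasts 1/12 s, in which the tool goes at most 41.7 mm and 7.16 degrees, less where a joint would pass 70% of its speed; a pose out of reach is approached as far as the arm can. A call with a gripper value outside its range is refused whole. OPENING is the opening, from -1 (shut) to 1 (fully open), set as the call begins (- or left out, the last holds). The fingers move at their own pace and stop on an object; FORCE is the grip in N (left out, the last holds). Time passes only in rows, so rows that repeat a pose let the fingers close. It gives the time, the measured TCP pose, the force, the opening and the grip force at its end, in the units of the state.
- state(): the state, without advancing time (a new reading comes with each control period).
- cams.snapshot(name): name is "scene" or "top"; returns the picture (400x640x3 uint8, blue, green, red); there is no depth.
- cams.camera_params(name): a dict with "camera_matrix" (3x3 intrinsics, pixels), "pose" (4x4, takes a point from camera to world coordinates). Camera axes: x right, y down, z forward; pixel columns grow to the right and rows downward; lengths in m; the calibration is good to about 2 mm. A picture is of the moment at which its call begins. camera_params takes no time and is no camera call.
- hand_in(): hands the job in; it is judged then, once.
The state is a dict: "clock": time; "joint_positions": joint angles; "qvel": joint speeds; "joint_torque": joint torques, N m; "position": TCP position; "orientation": TCP orientation; "force": force on the tool from outside, world axes, zero at the start; "moment": the same for the moment, N m; "gripper_width": finger opening in m; "grasp_force": force on a finger pad.
Only numpy, scipy, OpenCV 4.12 (cv2) and the standard library are available. Lean on these libraries where they do the work, as an engineer would, in place of code of your own. Each camera call takes 0.05 s, during which the arm holds its last target. There are 200 camera calls.

## Working session

There is one attempt and no reset: what is moved stays moved. The work goes in short steps, Python scripts to look and compute and a shell command to move; the robot and the scene stay as the last step left them, time stands still between calls to the robot, and variables do not carry over. Pictures are saved under pics/ and viewed, at most 14 in all, crops included, and the job is handed in when it is done.

```bash
mkdir -p pics; cat > h.py <<'E'
import numpy as np, cv2
from plant import state, cams, hand_in, robot
from scipy.spatial.transform import Rotation as R
def px(name,u,v,z):
    p=cams.camera_params(name);K=np.array(p["camera_matrix"]);T=np.array(p["pose"])
    d=T[:3,:3]@np.linalg.solve(K,[u,v,1.]);o=T[:3,3]
    return o+d*(z-o[2])/d[2]
def proj(name,P):
    p=cams.camera_params(name);K=np.array(p["camera_matrix"]);T=np.array(p["pose"])
    q=K@(T[:3,:3].T@(np.array(P)-T[:3,3]));return q[:2]/q[2]
def snap(name,f,crop=None,s=1):
    im=cams.snapshot(name)
    if crop: a,b,c,d=crop; im=im[b:d,a:c]
    cv2.imwrite("pics/"+f,cv2.resize(im,None,fx=s,fy=s,interpolation=cv2.INTER_CUBIC))
E
python3 - <<'E'
from h import *
np.set_printoptions(precision=3,suppress=True)
snap("top","t0.png",None,1.25); snap("scene","s0.png",None,1.25)
s=state();print(s["position"],s["orientation"],robot.tcp_to_tips,s["clock"])
for n in("top","scene"):print(cams.camera_params(n))
E
```

```text
[0.279 0.559 0.241] [ 0.23   0.973 -0.001 -0.   ] 0.011 0.1
{'camera_matrix': array([[386.777,   0.   , 322.718],
       [  0.   , 386.777, 200.591],
       [  0.   ,   0.   ,   1.   ]]), 'pose': array([[-0.022, -0.996,  0.091,  0.472],
       [-1.   ,  0.022,  0.004,  0.06 ],
       [-0.006, -0.091, -0.996,  1.308],
       [ 0.   ,  0.   ,  0.   ,  1.   ]])}
{'camera_matrix': array([[488.388,   0.   , 322.528],
       [  0.   , 488.388, 194.399],
       [  0.   ,   0.   ,   1.   ]]), 'pose': array([[ 0.914, -0.31 ,  0.263,  0.225],
       [-0.406, -0.711,  0.574, -0.697],
       [ 0.009, -0.631, -0.775,  1.131],
       [ 0.   ,  0.   ,  0.   ,  1.   ]])}
```

View pics/t0.png

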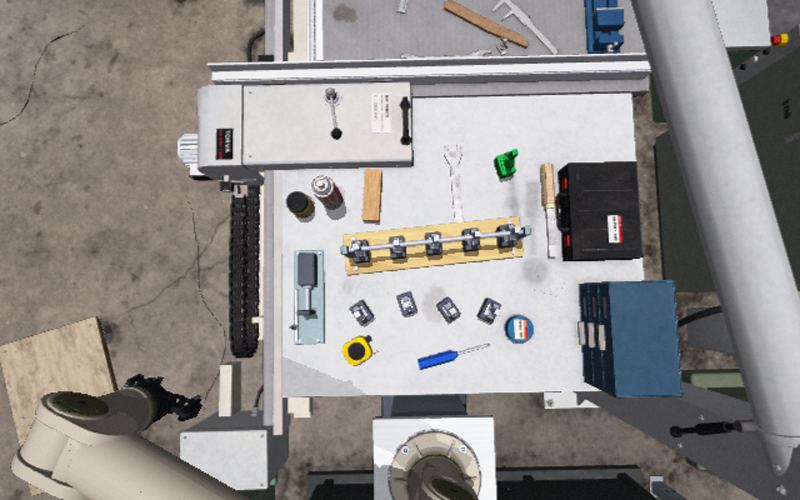

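View pics/s0.png

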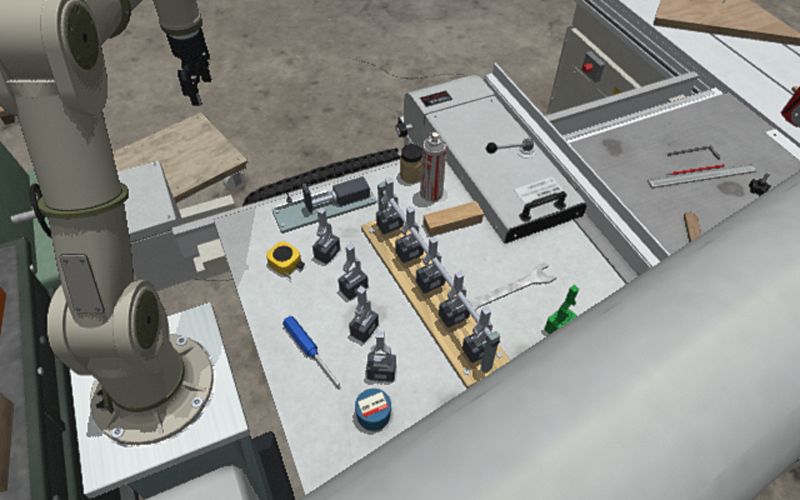

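The pictures show four dark loose weights at top-view pixels (of the 800-wide picture) (361,312), (406,303), (448,309) and (489,310). The only look-alike is the green weight at (507,164), which I leave alone. The rack runs from (345,250) to (525,232), with five weights hanging on it. The gauge is at (310,290), with its handle near (308,315). Next I take enlarged crops to confirm.

```bash
python3 - <<'E'
from h import *
snap("top","t1.png",(265,165,435,275),4.7)
snap("top","t2.png",(225,190,275,285),6)
snap("scene","s1.png",(215,140,325,190),7)
E
```

```text
(no output)
```

View pics/t1.png

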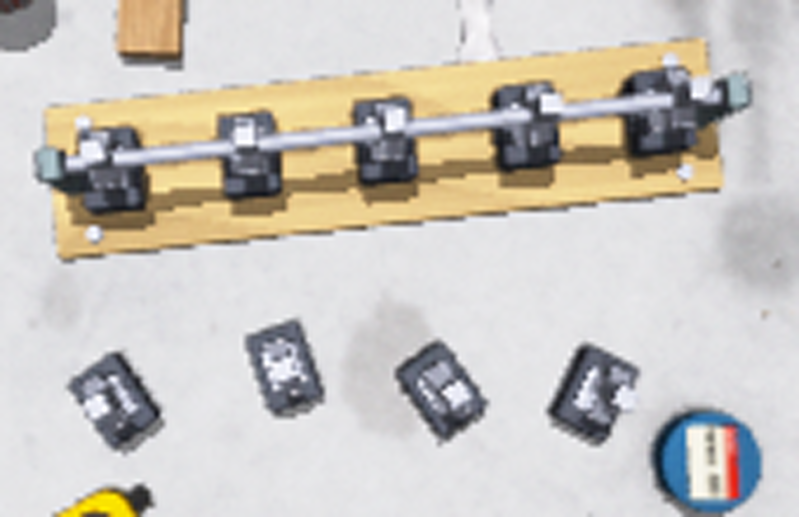

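View pics/t2.png

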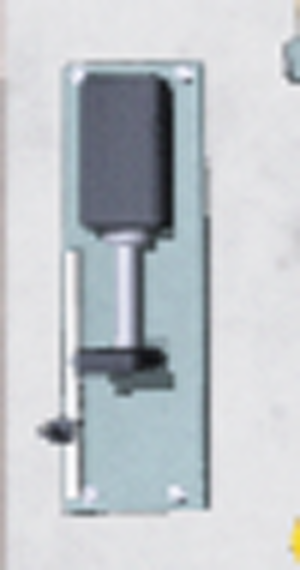

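View pics/s1.png

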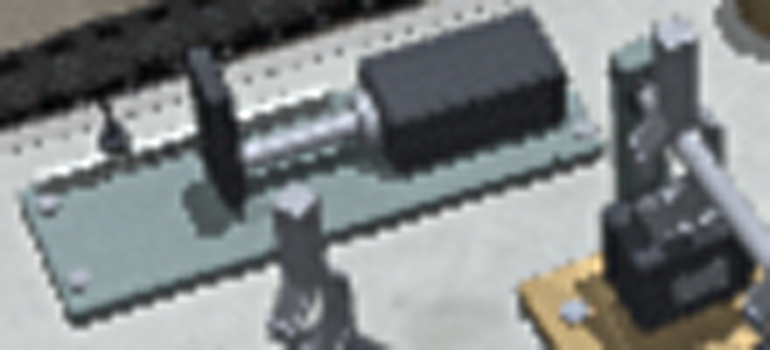

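```bash
cat > m.py <<'E'
from h import *
np.set_printoptions(precision=4,suppress=True)
t1=lambda u,v,z:px("top",265+u/4.7,165+v/4.7,z)
t2=lambda u,v,z:px("top",225+u/6,190+v/6,z)
if __name__=="__main__":
    W={}
    for i,(c,yaw) in enumerate([((97,405),37),((285,366),18),((452,392),40),((625,398),-30)]):
        W[i]=(t1(*c,.152)[:2],yaw);print(i,W[i])
    L=t1(47,163,.142);Rr=t1(738,90,.142)
    print("posts",L,Rr,np.linalg.norm(L-Rr),"mid",(L+Rr)/2,"yaw",np.degrees(np.arctan2(*((L-Rr)[[0,1]]*[-1,1]))))
    C=[(45,108),(707,40),(722,187),(62,258)]
    c=[t1(*q,.012) for q in C];print("rackbase",*c,np.mean(c,0))
    for q in [(93,152),(246,133),(394,120),(551,103),(700,88)]:print("hung",t1(*q,.182))
    for q in [(62,60),(205,60),(210,510),(62,512)]:print("gb",t2(*q,.01))
    print("handle",t2(78,355,.086),t2(163,355,.086),"fin",[t2(60,430,z) for z in(.028,.04)])
    im=cv2.imread("pics/t1.png")
    def box(p,yaw,hx,hy,z0,z1,col):
        A=[p+R.from_euler("z",yaw,degrees=True).as_matrix()[:2,:2]@[a*hx,b*hy] for a,b in((1,1),(1,-1),(-1,-1),(-1,1))]
        for z in(z0,z1):
            P=np.array([(proj("top",[*a,z])-[265,165])*4.7 for a in A]).astype(int)
            cv2.polylines(im,[P],True,col,1)
    for p,y in W.values():
        box(p,y,.028,.02,0,.046,(0,0,255));box(p,y,.007,.007,.108,.152,(0,255,0))
    cv2.imwrite("pics/o1.png",im)
E
python3 m.py
```

```text
0 (array([0.4294, 0.1784]), 37)
1 (array([0.4513, 0.0591]), 18)
2 (array([ 0.4327, -0.0459]), 40)
3 (array([ 0.4266, -0.1548]), -30)
posts [0.5846 0.2096 0.142 ] [ 0.6219 -0.2373  0.142 ] 0.44847466639824635 mid [ 0.6032 -0.0139  0.142 ] yaw 4.77607046030774
rackbase [0.6369 0.2273 0.012 ] [ 0.6754 -0.2498  0.012 ] [ 0.5691 -0.2559  0.012 ] [0.5288 0.2163 0.012 ] [ 0.6025 -0.0155  0.012 ]
hung [0.587  0.1757 0.182 ]
hung [0.5967 0.0802 0.182 ]
hung [ 0.6028 -0.0122  0.182 ]
hung [ 0.6112 -0.1104  0.182 ]
hung [ 0.6186 -0.2035  0.182 ]
gb [0.5992 0.3605 0.01  ]
gb [0.5974 0.28   0.01  ]
gb [0.3476 0.279  0.01  ]
gb [0.3482 0.3609 0.01  ]
handle [0.4364 0.3348 0.086 ] [0.4355 0.2902 0.086 ] fin [array([0.3942, 0.3577, 0.028 ]), array([0.395 , 0.3549, 0.04  ])]
```

View pics/o1.png

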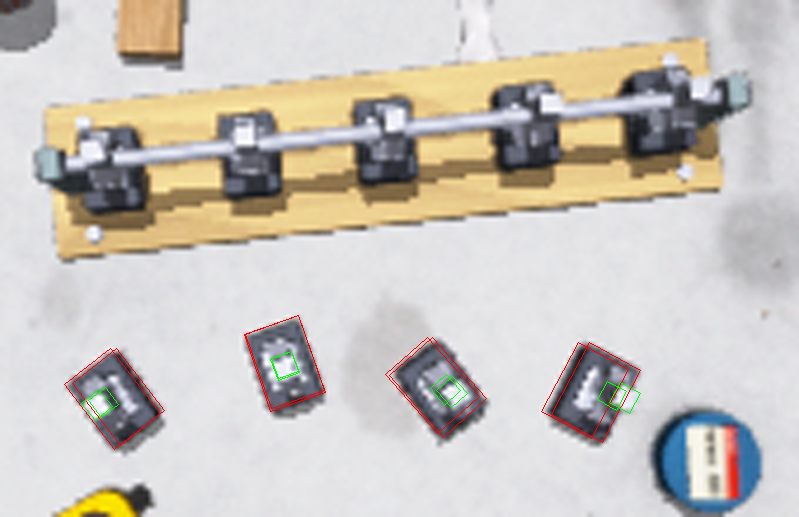

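The projected boxes sit on all four dark weights to within about 3 mm, so the poses hold. The gauge base measures 250 x 80 mm, the rack yaw is about 4.7°, and the rail middle is about (0.603, -0.014). The handle's home is x≈0.4335 and the fin is at about 0.394, so the pull is about 39 mm, inside the 30–50 mm range. First I go above the handle.

```bash
cat > go.py <<'E'
# usage: go.py x y z heading_deg(of tool y): prints shift (mm) and turn (deg) in tool axes
import sys
from h import *
x,y,z,h=map(float,sys.argv[1:5]);s=state();C=R.from_quat(s["orientation"])
d=C.inv().apply(np.array([x,y,z])-s["position"])*1000
h=np.radians(h);Y=np.array([np.cos(h),np.sin(h),0]);c=C.as_matrix()[:,1]
if Y@c<0:Y=-Y
Z=np.array([0,0,-1.]);T=R.from_matrix(np.c_[np.cross(Y,Z),Y,Z])
print("t",round(s["clock"],2),"d mm",d.round(1),"turn",(C.inv()*T).as_rotvec(degrees=True).round(1),"F",np.round(s["force"],1),"w",round(s["gripper_width"],4))
E
python3 go.py .4335 .32 .16 0
```

```text
t 0.25 d mm [-244.6 -144.6   81.9] turn [-0.   0.  63.4] F [ 0.5 -0.1 -0.2] w 0.0855
```

```bash
python3 -m creep '[{"dx":-0.05,"dy":-0.03,"dz":0.015,"rz":7},{"dx":-0.1,"dy":-0.06,"dz":0.03,"rz":21},{"dx":-0.15,"dy":-0.09,"dz":0.05,"rz":30},{"dx":-0.245,"dy":-0.145,"dz":0.082,"rz":63.4},{"dx":-0.245,"dy":-0.145,"dz":0.082,"rz":63.4},{"dx":-0.245,"dy":-0.145,"dz":0.082,"rz":63.4},{"dx":-0.245,"dy":-0.145,"dz":0.082,"rz":63.4},{"dx":-0.245,"dy":-0.145,"dz":0.082,"rz":63.4},{"dx":-0.245,"dy":-0.145,"dz":0.082,"rz":63.4},{"dx":-0.245,"dy":-0.145,"dz":0.082,"rz":63.4}]' 1 40
python3 go.py .4335 .32 .06 0
```

```text
t 0.25 d mm [-244.6 -144.5  181.9] turn [-0.   0.  63.4] F [ 0.5 -0.1 -0.2] w 0.0855validation failed for argument at $[0]...
```

```bash
python3 -m creep '[{"dx":-0.03,"dy":-0.02,"dz":0.01,"rx":0,"ry":0,"rz":7}]' 1 40; echo; python3 -m creep '[{"dx":-0.001,"dy":0.0,"dz":0.0,"rx":0.0,"ry":0.0,"rz":0.0}]'
```

```text
clock: 0.33
position: [0.2918, 0.5334, 0.233]
orientation: [0.283, 0.959, 0.002, -0.002]
force: [-0.6, 1.2, -0.2]
gripper_width: 0.0852
grasp_force: 0.0

clock: 0.42
position: [0.3018, 0.5217, 0.23]
orientation: [0.295, 0.956, -0.003, 0.001]
force: [2.4, -1.3, -1.3]
gripper_width: 0.0852
grasp_force: 0.0
```

```bash
python3 go.py .4335 .32 .16 0; python3 -m creep '[{"dx":-0.207,"dy":-0.13,"dz":0.07,"rx":0,"ry":0,"rz":56},{"dx":-0.207,"dy":-0.13,"dz":0.07,"rx":0,"ry":0,"rz":56},{"dx":-0.207,"dy":-0.13,"dz":0.07,"rx":0,"ry":0,"rz":56},{"dx":-0.207,"dy":-0.13,"dz":0.07,"rx":0,"ry":0,"rz":56},{"dx":-0.207,"dy":-0.13,"dz":0.07,"rx":0,"ry":0,"rz":56},{"dx":-0.207,"dy":-0.13,"dz":0.07,"rx":0,"ry":0,"rz":56},{"dx":-0.207,"dy":-0.13,"dz":0.07,"rx":0,"ry":0,"rz":56},{"dx":-0.207,"dy":-0.13,"dz":0.07,"rx":0,"ry":0,"rz":56},{"dx":-0.207,"dy":-0.13,"dz":0.07,"rx":0,"ry":0,"rz":56},{"dx":-0.207,"dy":-0.13,"dz":0.07,"rx":0,"ry":0,"rz":56}]'
python3 go.py .4335 .32 .06 0
```

```text
t 0.42 d mm [-222.2  -92.3   71.2] turn [-0.1  0.3 55.7] F [ 2.4 -1.3 -1.3] w 0.0852
clock: 1.25
position: [0.3988, 0.3045, 0.1624]
orientation: [0.703, 0.711, 0.0, -0.0]
force: [-0.5, -0.1, 0.4]
gripper_width: 0.0855
grasp_force: 0.0
t 1.25 d mm [ 15.1  34.9 102.4] turn [-0.  -0.   0.6] F [-0.5 -0.1  0.4] w 0.0855
```

```bash
python3 -m creep '[{"dx":0.015,"dy":0.035,"dz":0.0,"rx":0,"ry":0,"rz":0.6},{"dx":0.015,"dy":0.035,"dz":0.0,"rx":0,"ry":0,"rz":0.6},{"dx":0.015,"dy":0.035,"dz":0.03,"rx":0,"ry":0,"rz":0.6},{"dx":0.015,"dy":0.035,"dz":0.055,"rx":0,"ry":0,"rz":0.6},{"dx":0.015,"dy":0.035,"dz":0.08,"rx":0,"ry":0,"rz":0.6},{"dx":0.015,"dy":0.035,"dz":0.102,"rx":0,"ry":0,"rz":0.6},{"dx":0.015,"dy":0.035,"dz":0.102,"rx":0,"ry":0,"rz":0.6}]' && python3 -m creep '[{"dx":0,"dy":0,"dz":0,"rx":0,"ry":0,"rz":0},{"dx":0,"dy":0,"dz":0,"rx":0,"ry":0,"rz":0},{"dx":0,"dy":0,"dz":0,"rx":0,"ry":0,"rz":0},{"dx":0,"dy":0,"dz":0,"rx":0,"ry":0,"rz":0},{"dx":0,"dy":0,"dz":0,"rx":0,"ry":0,"rz":0},{"dx":0,"dy":0,"dz":0,"rx":0,"ry":0,"rz":0},{"dx":0,"dy":0,"dz":0,"rx":0,"ry":0,"rz":0},{"dx":0,"dy":0,"dz":0,"rx":0,"ry":0,"rz":0},{"dx":0,"dy":0,"dz":0,"rx":0,"ry":0,"rz":0}]' -1 40
```

```text
clock: 1.83
position: [0.4309, 0.3186, 0.056]
orientation: [0.706, 0.708, -0.004, -0.0]
force: [-1.0, 0.2, -0.9]
gripper_width: 0.0855
grasp_force: 0.0
clock: 2.58
position: [0.4348, 0.3199, 0.0612]
orientation: [0.708, 0.706, 0.001, 0.0]
force: [3.0, -0.6, 6.7]
gripper_width: 0.0115
grasp_force: 41.6
```

```bash
python3 -m creep '[{"dx":0,"dy":-0.004,"dz":0,"rx":0,"ry":0,"rz":0},{"dx":0,"dy":-0.008,"dz":0,"rx":0,"ry":0,"rz":0},{"dx":0,"dy":-0.012,"dz":0,"rx":0,"ry":0,"rz":0},{"dx":0,"dy":-0.016,"dz":0,"rx":0,"ry":0,"rz":0},{"dx":0,"dy":-0.02,"dz":0,"rx":0,"ry":0,"rz":0},{"dx":0,"dy":-0.024,"dz":0,"rx":0,"ry":0,"rz":0},{"dx":0,"dy":-0.028,"dz":0,"rx":0,"ry":0,"rz":0},{"dx":0,"dy":-0.032,"dz":0,"rx":0,"ry":0,"rz":0},{"dx":0,"dy":-0.037,"dz":0,"rx":0,"ry":0,"rz":0},{"dx":0,"dy":-0.039,"dz":0,"rx":0,"ry":0,"rz":0}]' && python3 - <<'E'
from h import *
im=cv2.hconcat([cv2.resize(cams.snapshot("scene")[145:185,212:272],None,fx=6.5,fy=6.5,interpolation=2),cv2.resize(cams.snapshot("top")[235:275,222:272],None,fx=7,fy=6.5,interpolation=2)])
cv2.imwrite("pics/g1.png",im); print(im.shape,state()["position"])
E
```

```text
clock: 3.42
position: [0.396, 0.3199, 0.0612]
orientation: [0.708, 0.706, 0.001, 0.001]
force: [7.5, 0.1, 3.7]
gripper_width: 0.0115
grasp_force: 41.5
(260, 740, 3) [0.39601265 0.31985703 0.06118031]
```

View pics/g1.png

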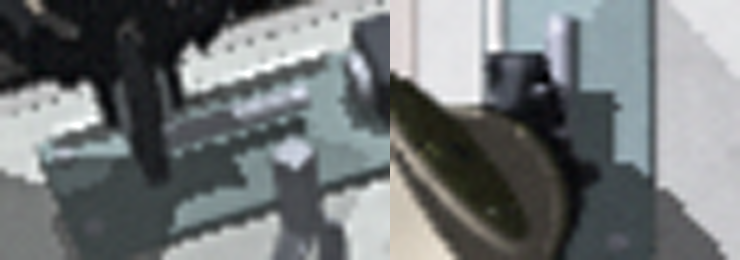

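The fin is hidden under the gripper, so I measure it in the earlier pictures instead.

```bash
python3 - <<'E'
from h import *
a=cv2.imread("pics/t2.png")[320:470,20:190];b=cv2.imread("pics/s1.png")[30:200,60:260]
cv2.imwrite("pics/g2.png",cv2.hconcat([cv2.resize(a,(400,353)),cv2.resize(b,(400,353))]))
E
```

```text
(no output)
```

View pics/g2.png

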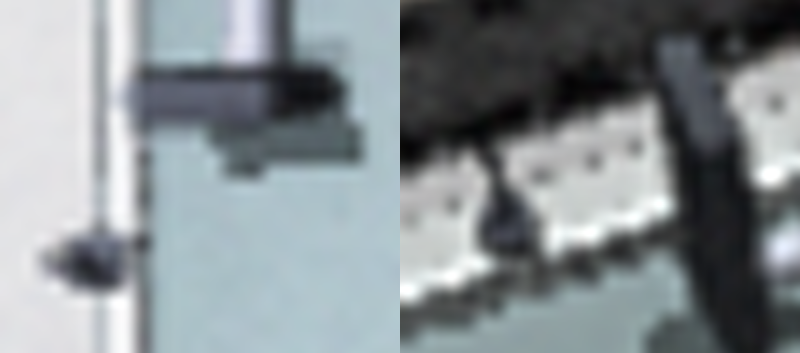

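```bash
python3 - <<'E'
from m import *
print("handle",t2(100,363,.086))
for z in(.022,.028,.036,.044,.052):
    print(z,proj("top",[.394,.352,z])*6-[225*6,190*6],t2(39,430.5,z),t2(55,430.5,z))
    # scene, plane y=.352
p=cams.camera_params("scene");K=p["camera_matrix"];T=p["pose"]
def sy(u,v,y):
    d=T[:3,:3]@np.linalg.solve(K,[215+(60+u/2)/7,140+(30+v*170/353)/7,1.]);o=T[:3,3]
    return o+d*(y-o[1])/d[1]
for q in [(85,150),(90,175),(105,215),(108,235)]:print("scene",sy(*q,.352))
print("handle scene top",sy(278,45,.337),sy(315,145,.303),sy(290,90,.32))
print(state()["position"])
E
```

```text
handle [0.432  0.3232 0.086 ]
0.022 [ 72.9385 429.4914] [0.3939 0.3707 0.022 ] [0.3937 0.3619 0.022 ]
0.028 [ 70.4517 430.2168] [0.3942 0.3692 0.028 ] [0.394  0.3605 0.028 ]
0.036 [ 67.0993 431.1946] [0.3947 0.3673 0.036 ] [0.3945 0.3586 0.036 ]
0.044 [ 63.7043 432.1848] [0.3952 0.3654 0.044 ] [0.395  0.3567 0.044 ]
0.052 [ 60.2658 433.1877] [0.3957 0.3634 0.052 ] [0.3955 0.3548 0.052 ]
scene [0.3947 0.352  0.0573]
scene [0.3947 0.352  0.0497]
scene [0.3963 0.352  0.0369]
scene [0.3961 0.352  0.0308]
handle scene top [0.4368 0.337  0.0852] [0.4343 0.303  0.0891] [0.4344 0.32   0.089 ]
[0.396  0.3199 0.0612]
```

Marker estimates are 37–40 mm of pull from the two cameras, and the pull now stands at 38.8 mm. I hold here for just over 2 s, then ease back.

```bash
Z(){ :; }; python3 -m creep '[{"dx":0,"dy":0,"dz":0,"rx":0,"ry":0,"rz":0},{"dx":0,"dy":0,"dz":0,"rx":0,"ry":0,"rz":0},{"dx":0,"dy":0,"dz":0,"rx":0,"ry":0,"rz":0},{"dx":0,"dy":0,"dz":0,"rx":0,"ry":0,"rz":0},{"dx":0,"dy":0,"dz":0,"rx":0,"ry":0,"rz":0},{"dx":0,"dy":0,"dz":0,"rx":0,"ry":0,"rz":0},{"dx":0,"dy":0,"dz":0,"rx":0,"ry":0,"rz":0},{"dx":0,"dy":0,"dz":0,"rx":0,"ry":0,"rz":0},{"dx":0,"dy":0,"dz":0,"rx":0,"ry":0,"rz":0},{"dx":0,"dy":0,"dz":0,"rx":0,"ry":0,"rz":0}]' && python3 -m creep '[{"dx":0,"dy":0,"dz":0,"rx":0,"ry":0,"rz":0},{"dx":0,"dy":0,"dz":0,"rx":0,"ry":0,"rz":0},{"dx":0,"dy":0,"dz":0,"rx":0,"ry":0,"rz":0},{"dx":0,"dy":0,"dz":0,"rx":0,"ry":0,"rz":0},{"dx":0,"dy":0,"dz":0,"rx":0,"ry":0,"rz":0},{"dx":0,"dy":0,"dz":0,"rx":0,"ry":0,"rz":0},{"dx":0,"dy":0,"dz":0,"rx":0,"ry":0,"rz":0},{"dx":0,"dy":0,"dz":0,"rx":0,"ry":0,"rz":0},{"dx":0,"dy":0,"dz":0,"rx":0,"ry":0,"rz":0},{"dx":0,"dy":0,"dz":0,"rx":0,"ry":0,"rz":0}]' && python3 -m creep '[{"dx":0,"dy":0,"dz":0,"rx":0,"ry":0,"rz":0},{"dx":0,"dy":0,"dz":0,"rx":0,"ry":0,"rz":0},{"dx":0,"dy":0,"dz":0,"rx":0,"ry":0,"rz":0},{"dx":0,"dy":0,"dz":0,"rx":0,"ry":0,"rz":0},{"dx":0,"dy":0,"dz":0,"rx":0,"ry":0,"rz":0},{"dx":0,"dy":0,"dz":0,"rx":0,"ry":0,"rz":0}]' && python3 -m creep '[{"dx":0,"dy":0.004,"dz":0,"rx":0,"ry":0,"rz":0},{"dx":0,"dy":0.008,"dz":0,"rx":0,"ry":0,"rz":0},{"dx":0,"dy":0.012,"dz":0,"rx":0,"ry":0,"rz":0},{"dx":0,"dy":0.016,"dz":0,"rx":0,"ry":0,"rz":0},{"dx":0,"dy":0.02,"dz":0,"rx":0,"ry":0,"rz":0},{"dx":0,"dy":0.024,"dz":0,"rx":0,"ry":0,"rz":0},{"dx":0,"dy":0.028,"dz":0,"rx":0,"ry":0,"rz":0},{"dx":0,"dy":0.032,"dz":0,"rx":0,"ry":0,"rz":0},{"dx":0,"dy":0.036,"dz":0,"rx":0,"ry":0,"rz":0},{"dx":0,"dy":0.039,"dz":0,"rx":0,"ry":0,"rz":0}]' && python3 -m creep '[{"dx":0,"dy":0.0005,"dz":0,"rx":0,"ry":0,"rz":0},{"dx":0,"dy":0.0005,"dz":0,"rx":0,"ry":0,"rz":0},{"dx":0,"dy":0.0005,"dz":0,"rx":0,"ry":0,"rz":0},{"dx":0,"dy":0.0005,"dz":0,"rx":0,"ry":0,"rz":0}]'
```

```text
clock: 4.35
position: [0.3963, 0.3199, 0.0612]
orientation: [0.708, 0.706, 0.001, 0.001]
force: [6.6, -0.5, 4.3]
gripper_width: 0.0115
grasp_force: 41.6
clock: 5.18
position: [0.3964, 0.3199, 0.0612]
orientation: [0.708, 0.706, 0.002, 0.001]
force: [5.6, 0.3, 4.0]
gripper_width: 0.0116
grasp_force: 41.6
clock: 5.68
position: [0.3964, 0.3199, 0.0612]
orientation: [0.708, 0.706, 0.001, 0.001]
force: [7.0, -0.3, 4.8]
gripper_width: 0.0116
grasp_force: 41.6
clock: 6.52
position: [0.4348, 0.3199, 0.0612]
orientation: [0.708, 0.706, 0.001, 0.0]
force: [2.6, -0.8, 7.6]
gripper_width: 0.0115
grasp_force: 41.9
clock: 6.85
position: [0.4351, 0.32, 0.0612]
orientation: [0.708, 0.706, 0.001, 0.0]
force: [2.5, -0.4, 6.7]
gripper_width: 0.0115
grasp_force: 41.9
```

```bash
python3 -m creep '[{"dx":0,"dy":0.001,"dz":0,"rx":0,"ry":0,"rz":0},{"dx":0,"dy":0.001,"dz":0,"rx":0,"ry":0,"rz":0},{"dx":0,"dy":0.001,"dz":0,"rx":0,"ry":0,"rz":0}]' && python3 -m creep '[{"dx":0,"dy":0,"dz":0,"rx":0,"ry":0,"rz":0},{"dx":0,"dy":0,"dz":0,"rx":0,"ry":0,"rz":0},{"dx":0,"dy":0,"dz":0,"rx":0,"ry":0,"rz":0},{"dx":0,"dy":0,"dz":0,"rx":0,"ry":0,"rz":0},{"dx":0,"dy":0,"dz":0,"rx":0,"ry":0,"rz":0},{"dx":0,"dy":0,"dz":-0.04,"rx":0,"ry":0,"rz":0},{"dx":0,"dy":0,"dz":-0.08,"rx":0,"ry":0,"rz":0},{"dx":0,"dy":0,"dz":-0.12,"rx":0,"ry":0,"rz":0},{"dx":0,"dy":0,"dz":-0.16,"rx":0,"ry":0,"rz":0},{"dx":0,"dy":0,"dz":-0.18,"rx":0,"ry":0,"rz":0}]' 1 && python3 go.py .4294 .1784 .2 37
```

```text
clock: 7.1
position: [0.4352, 0.32, 0.0612]
orientation: [0.708, 0.706, 0.0, -0.0]
force: [-0.9, -1.1, 10.2]
gripper_width: 0.0116
grasp_force: 42.4
clock: 7.93
position: [0.4365, 0.3203, 0.2455]
orientation: [0.708, 0.706, 0.003, 0.0]
force: [0.7, -0.2, -0.0]
gripper_width: 0.0855
grasp_force: 0.0
t 7.93 d mm [-142.1   -6.8   44.9] turn [  0.3  -0.1 -37.2] F [ 0.7 -0.2 -0. ] w 0.0855
```

```bash
cat > det.py <<'E'
from h import *
base=cv2.resize(cv2.imread("pics/t1.png"),(170,110),interpolation=cv2.INTER_AREA)
im=cams.snapshot("top")[165:275,265:435]
def rect(i,a,c):
    u,v=c;h=14;w=a[max(0,v-h):v+h,max(0,u-h):u+h].max(2)<105
    n,l,s,ce=cv2.connectedComponentsWithStats(w.astype(np.uint8))
    if n<2:return None
    k=1+s[1:,4].argmax();return s[k,4],np.round(ce[k]+[265+max(0,u-h),165+max(0,v-h)],1)
for i,c in enumerate([(24,85),(60,78),(94,83),(126,84)]):print("w",i,rect(i,base,c),rect(i,im,c))
for i,c in enumerate([(24,36),(53,33),(82,29),(112,27),(141,24)]):print("h",i,rect(i,base,c),rect(i,im,c))
E
python3 det.py
python3 -m creep '[{"dx":-0.142,"dy":-0.007,"dz":0.04,"rx":0,"ry":0,"rz":-37},{"dx":-0.142,"dy":-0.007,"dz":0.04,"rx":0,"ry":0,"rz":-37},{"dx":-0.142,"dy":-0.007,"dz":0.04,"rx":0,"ry":0,"rz":-37},{"dx":-0.142,"dy":-0.007,"dz":0.04,"rx":0,"ry":0,"rz":-37},{"dx":-0.142,"dy":-0.007,"dz":0.04,"rx":0,"ry":0,"rz":-37},{"dx":-0.142,"dy":-0.007,"dz":0.04,"rx":0,"ry":0,"rz":-37},{"dx":-0.142,"dy":-0.007,"dz":0.04,"rx":0,"ry":0,"rz":-37}]'; python3 go.py .4294 .1784 .124 37
```

```text
w 0 (np.int32(60), array([292.7, 251.1])) (np.int32(78), array([291.9, 252.6]))
w 1 (np.int32(27), array([328.7, 248. ])) (np.int32(27), array([328.6, 248. ]))
w 2 (np.int32(64), array([356.9, 248.9])) (np.int32(66), array([357. , 248.9]))
w 3 (np.int32(78), array([387.4, 250.3])) (np.int32(107), array([389.4, 249.3]))
h 0 (np.int32(136), array([287.2, 204.5])) (np.int32(140), array([287.2, 204.4]))
h 1 (np.int32(84), array([319. , 202.2])) (np.int32(83), array([318.9, 202. ]))
h 2 (np.int32(89), array([347. , 199.5])) (np.int32(90), array([346.9, 199.3]))
h 3 (np.int32(118), array([376.9, 194.7])) (np.int32(116), array([376.8, 194.7]))
h 4 (np.int32(170), array([407.5, 190.6])) (np.int32(177), array([407.6, 190.4]))
clock: 8.57
position: [0.4276, 0.1779, 0.2001]
orientation: [0.448, 0.894, 0.0, -0.0]
force: [0.1, 0.3, 0.3]
gripper_width: 0.0854
grasp_force: 0.0
t 8.57 d mm [-0.7  1.7 76.1] turn [-0.  -0.  -0.3] F [0.1 0.3 0.3] w 0.0854
```

```bash
python3 -m creep '[{"dx":-0.001,"dy":0.002,"dz":0.025,"rx":0,"ry":0,"rz":0},{"dx":-0.001,"dy":0.002,"dz":0.05,"rx":0,"ry":0,"rz":0},{"dx":-0.001,"dy":0.002,"dz":0.066,"rx":0,"ry":0,"rz":0},{"dx":-0.001,"dy":0.002,"dz":0.076,"rx":0,"ry":0,"rz":0},{"dx":-0.001,"dy":0.002,"dz":0.076,"rx":0,"ry":0,"rz":0}]' && python3 -m creep '[{"dx":0,"dy":0,"dz":0,"rx":0,"ry":0,"rz":0},{"dx":0,"dy":0,"dz":0,"rx":0,"ry":0,"rz":0},{"dx":0,"dy":0,"dz":0,"rx":0,"ry":0,"rz":0},{"dx":0,"dy":0,"dz":0,"rx":0,"ry":0,"rz":0},{"dx":0,"dy":0,"dz":0,"rx":0,"ry":0,"rz":0},{"dx":0,"dy":0,"dz":0,"rx":0,"ry":0,"rz":0},{"dx":0,"dy":0,"dz":0,"rx":0,"ry":0,"rz":0},{"dx":0,"dy":0,"dz":0,"rx":0,"ry":0,"rz":0}]' -1 50
```

```text
clock: 8.98
position: [0.4287, 0.1785, 0.1223]
orientation: [0.448, 0.894, -0.002, -0.001]
force: [-1.2, -0.3, -0.3]
gripper_width: 0.0857
grasp_force: 0.0
clock: 9.65
position: [0.4303, 0.1783, 0.1246]
orientation: [0.448, 0.894, 0.0, 0.0]
force: [0.2, 0.7, 1.8]
gripper_width: 0.0135
grasp_force: 51.9
```

```bash
python3 - <<'E'
from h import *
print([ (n,proj("scene",P).round(),proj("top",P).round()) for n,P in dict(w0=(.4294,.1784,.13),offc=(.70,.15,.0)).items()])
print(state()["position"],state()["force"])
E
```

```text
[('w0', array([257., 175.]), array([286., 251.])), ('offc', array([348., 183.]), array([297., 170.]))]
[0.43025614 0.17827381 0.1246433 ] [0.23162571 0.71184153 1.84203993]
```

```bash
python3 -m creep '[{"dx":0,"dy":0,"dz":-0.02,"rx":0,"ry":0,"rz":0},{"dx":0,"dy":0,"dz":-0.05,"rx":0,"ry":0,"rz":0},{"dx":0,"dy":0,"dz":-0.08,"rx":0,"ry":0,"rz":0},{"dx":0,"dy":0,"dz":-0.11,"rx":0,"ry":0,"rz":0},{"dx":0,"dy":0,"dz":-0.14,"rx":0,"ry":0,"rz":0},{"dx":0,"dy":0,"dz":-0.17,"rx":0,"ry":0,"rz":0},{"dx":0,"dy":0,"dz":-0.195,"rx":0,"ry":0,"rz":0},{"dx":0,"dy":0,"dz":-0.205,"rx":0,"ry":0,"rz":0},{"dx":0,"dy":0,"dz":-0.205,"rx":0,"ry":0,"rz":0}]' && python3 go.py .6511 .1333 .33 4.7
```

```text
clock: 10.4
position: [0.4307, 0.1782, 0.3309]
orientation: [0.448, 0.894, 0.001, 0.001]
force: [0.8, -0.9, -5.1]
gripper_width: 0.0134
grasp_force: 51.2
t 10.4 d mm [-168.   149.5    1.3] turn [ 0.2 -0.  32.1] F [ 0.8 -0.9 -5.1] w 0.0134
```

```bash
python3 -m creep '[{"dx":-0.015,"dy":0.013,"dz":0,"rx":0,"ry":0,"rz":3},{"dx":-0.035,"dy":0.031,"dz":0,"rx":0,"ry":0,"rz":7},{"dx":-0.055,"dy":0.049,"dz":0,"rx":0,"ry":0,"rz":11},{"dx":-0.075,"dy":0.067,"dz":0,"rx":0,"ry":0,"rz":15},{"dx":-0.095,"dy":0.085,"dz":0,"rx":0,"ry":0,"rz":19},{"dx":-0.115,"dy":0.103,"dz":0,"rx":0,"ry":0,"rz":23},{"dx":-0.135,"dy":0.12,"dz":0,"rx":0,"ry":0,"rz":27},{"dx":-0.155,"dy":0.138,"dz":0,"rx":0,"ry":0,"rz":30},{"dx":-0.168,"dy":0.1495,"dz":0,"rx":0,"ry":0,"rz":32.1},{"dx":-0.168,"dy":0.1495,"dz":0,"rx":0,"ry":0,"rz":32.1}]' && python3 go.py .6511 .1333 .187 4.7
```

```text
clock: 11.23
position: [0.6521, 0.1311, 0.3238]
orientation: [0.679, 0.734, -0.003, -0.001]
force: [-0.8, -2.2, -5.0]
gripper_width: 0.0134
grasp_force: 50.1
t 11.23 d mm [  2.8  -0.  136.8] turn [-0.3  0.2 -0.3] F [-0.8 -2.2 -5. ] w 0.0134
```

```bash
python3 -m creep '[{"dx":0,"dy":0,"dz":0.02,"rx":0,"ry":0,"rz":0},{"dx":0,"dy":0,"dz":0.04,"rx":0,"ry":0,"rz":0},{"dx":0,"dy":0,"dz":0.06,"rx":0,"ry":0,"rz":0},{"dx":0,"dy":0,"dz":0.08,"rx":0,"ry":0,"rz":0},{"dx":0,"dy":0,"dz":0.1,"rx":0,"ry":0,"rz":0},{"dx":0,"dy":0,"dz":0.12,"rx":0,"ry":0,"rz":0},{"dx":0,"dy":0,"dz":0.135,"rx":0,"ry":0,"rz":0},{"dx":0,"dy":0,"dz":0.14,"rx":0,"ry":0,"rz":0},{"dx":0,"dy":0,"dz":0.14,"rx":0,"ry":0,"rz":0},{"dx":0,"dy":0,"dz":0.14,"rx":0,"ry":0,"rz":0}]' && python3 go.py .6511 .1333 .187 4.7; python3 - <<'E'
from h import *
a=cv2.resize(cams.snapshot("scene")[110:230,280:420],None,fx=3.4,fy=3.4,interpolation=2)
b=cv2.resize(cams.snapshot("top")[150:230,260:350],None,fx=3.5,fy=3.5,interpolation=2)
c=np.zeros((a.shape[0],a.shape[1]+b.shape[1],3),np.uint8);c[:,:a.shape[1]]=a;c[:b.shape[0],a.shape[1]:]=b
cv2.imwrite("pics/p0.png",c);print(c.shape)
E
```

```text
clock: 12.07
position: [0.6499, 0.1332, 0.1888]
orientation: [0.677, 0.736, -0.001, -0.0]
force: [-0.1, -0.0, -4.3]
gripper_width: 0.0135
grasp_force: 50.1
t 12.07 d mm [0.  1.2 1.8] turn [-0.1  0.   0. ] F [-0.1 -0.  -4.3] w 0.0135
(408, 791, 3)
```

View pics/p0.png

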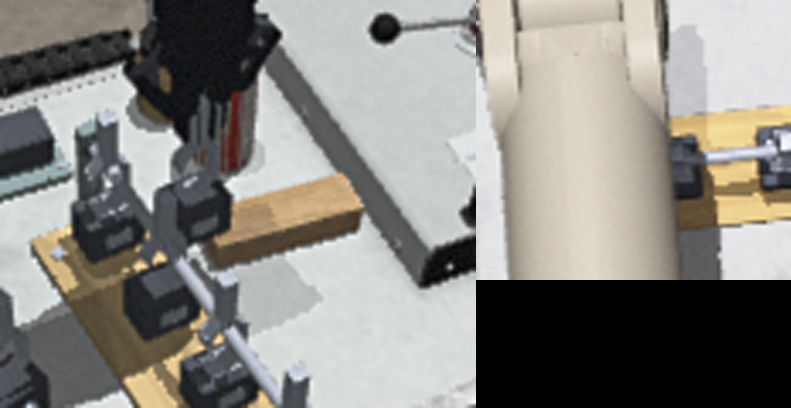

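The weight hangs behind the rail, with hung_0 (108,228) and hung_1 (165,300) on either side of its lane and the offcut clear below it. Next I bring the hook over the rail.

```bash
python3 -m creep '[{"dx":0,"dy":-0.004,"dz":0.002,"rx":0,"ry":0,"rz":0},{"dx":0,"dy":-0.010,"dz":0.002,"rx":0,"ry":0,"rz":0},{"dx":0,"dy":-0.017,"dz":0.002,"rx":0,"ry":0,"rz":0},{"dx":0,"dy":-0.024,"dz":0.002,"rx":0,"ry":0,"rz":0},{"dx":0,"dy":-0.031,"dz":0.002,"rx":0,"ry":0,"rz":0},{"dx":0,"dy":-0.038,"dz":0.002,"rx":0,"ry":0,"rz":0},{"dx":0,"dy":-0.045,"dz":0.002,"rx":0,"ry":0,"rz":0},{"dx":0,"dy":-0.052,"dz":0.002,"rx":0,"ry":0,"rz":0},{"dx":0,"dy":-0.0585,"dz":0.002,"rx":0,"ry":0,"rz":0},{"dx":0,"dy":-0.0585,"dz":0.002,"rx":0,"ry":0,"rz":0}]' && python3 go.py .5913 .1284 .1546 4.7
```

```text
clock: 13.0
position: [0.5909, 0.1283, 0.1875]
orientation: [0.677, 0.736, -0.0, -0.0]
force: [0.4, 0.1, -4.7]
gripper_width: 0.0129
grasp_force: 50.2
t 13.0 d mm [ 0.1  0.4 32.9] turn [-0. -0.  0.] F [ 0.4  0.1 -4.7] w 0.0129
```

```bash
python3 -m creep '[{"dx":0,"dy":0,"dz":0.006,"rx":0,"ry":0,"rz":0},{"dx":0,"dy":0,"dz":0.012,"rx":0,"ry":0,"rz":0},{"dx":0,"dy":0,"dz":0.018,"rx":0,"ry":0,"rz":0},{"dx":0,"dy":0,"dz":0.024,"rx":0,"ry":0,"rz":0},{"dx":0,"dy":0,"dz":0.028,"rx":0,"ry":0,"rz":0},{"dx":0,"dy":0,"dz":0.031,"rx":0,"ry":0,"rz":0},{"dx":0,"dy":0,"dz":0.032,"rx":0,"ry":0,"rz":0},{"dx":0,"dy":0,"dz":0.032,"rx":0,"ry":0,"rz":0}]' && python3 go.py .5913 .1284 .1546 4.7
```

```text
clock: 13.67
position: [0.5927, 0.1283, 0.1555]
orientation: [0.677, 0.736, 0.0, 0.0]
force: [2.3, -0.1, -3.4]
gripper_width: 0.0132
grasp_force: 50.5
t 13.67 d mm [ 0.2 -1.4  0.9] turn [0.1 0.  0. ] F [ 2.3 -0.1 -3.4] w 0.0132
```

```bash
python3 -m creep '[{"dx":0,"dy":0.002,"dz":0.0,"rx":0,"ry":0,"rz":0},{"dx":0,"dy":0.0025,"dz":0.001,"rx":0,"ry":0,"rz":0},{"dx":0,"dy":0.0025,"dz":0.0015,"rx":0,"ry":0,"rz":0},{"dx":0,"dy":0.0025,"dz":0.0015,"rx":0,"ry":0,"rz":0}]' && python3 go.py .5913 .1284 .1546 4.7
```

```text
clock: 14.0
position: [0.5945, 0.1285, 0.1547]
orientation: [0.677, 0.736, 0.0, -0.0]
force: [-2.6, 0.1, 3.5]
gripper_width: 0.0127
grasp_force: 51.3
t 14.0 d mm [ 0.2 -3.2  0.1] turn [-0. -0.  0.] F [-2.6  0.1  3.5] w 0.0127
```

```bash
python3 -m creep '[{"dx":0,"dy":-0.001,"dz":0,"rx":0,"ry":0,"rz":0},{"dx":0,"dy":-0.001,"dz":0,"rx":0,"ry":0,"rz":0}]' && python3 -m creep '[{"dx":0,"dy":-0.001,"dz":0,"rx":0,"ry":0,"rz":0},{"dx":0,"dy":0,"dz":0,"rx":0,"ry":0,"rz":0},{"dx":0,"dy":0,"dz":0,"rx":0,"ry":0,"rz":0},{"dx":0,"dy":0,"dz":0,"rx":0,"ry":0,"rz":0},{"dx":0,"dy":0,"dz":0,"rx":0,"ry":0,"rz":0},{"dx":0,"dy":0,"dz":-0.02,"rx":0,"ry":0,"rz":0},{"dx":0,"dy":0,"dz":-0.05,"rx":0,"ry":0,"rz":0},{"dx":0,"dy":0,"dz":-0.08,"rx":0,"ry":0,"rz":0},{"dx":0,"dy":0,"dz":-0.11,"rx":0,"ry":0,"rz":0},{"dx":0,"dy":0,"dz":-0.11,"rx":0,"ry":0,"rz":0}]' 1 && python3 det.py && python3 go.py .4513 .0591 .22 18
```

```text
clock: 14.17
position: [0.5939, 0.1285, 0.1543]
orientation: [0.677, 0.736, 0.0, 0.0]
force: [0.4, -0.4, 1.7]
gripper_width: 0.0133
grasp_force: 51.0
clock: 15.0
position: [0.596, 0.1285, 0.2706]
orientation: [0.677, 0.736, 0.004, 0.002]
force: [1.8, -0.1, 0.3]
gripper_width: 0.0856
grasp_force: 0.0
w 0 (np.int32(60), array([292.7, 251.1])) None
w 1 (np.int32(27), array([328.7, 248. ])) (np.int32(291), array([327.8, 242. ]))
w 2 (np.int32(64), array([356.9, 248.9])) (np.int32(68), array([357. , 248.8]))
w 3 (np.int32(78), array([387.4, 250.3])) (np.int32(105), array([389.4, 249.4]))
h 0 (np.int32(136), array([287.2, 204.5])) None
h 1 (np.int32(84), array([319. , 202.2])) (np.int32(102), array([322.3, 203.3]))
h 2 (np.int32(89), array([347. , 199.5])) (np.int32(89), array([346.9, 199.4]))
h 3 (np.int32(118), array([376.9, 194.7])) (np.int32(119), array([376.9, 194.7]))
h 4 (np.int32(170), array([407.5, 190.6])) (np.int32(176), array([407.5, 190.4]))
t 15.05 d mm [ -57.3 -149.5   46.6] turn [  0.4  -0.  -13.3] F [ 0.8 -0.4 -0.2] w 0.0856
```

```bash
python3 -m creep '[{"dx":-0.012,"dy":-0.034,"dz":0.01,"rx":0,"ry":0,"rz":-3},{"dx":-0.024,"dy":-0.068,"dz":0.02,"rx":0,"ry":0,"rz":-6},{"dx":-0.036,"dy":-0.102,"dz":0.03,"rx":0,"ry":0,"rz":-10},{"dx":-0.05,"dy":-0.13,"dz":0.04,"rx":0,"ry":0,"rz":-13.3},{"dx":-0.057,"dy":-0.1495,"dz":0.046,"rx":0,"ry":0,"rz":-13.3},{"dx":-0.057,"dy":-0.1495,"dz":0.046,"rx":0,"ry":0,"rz":-13.3},{"dx":-0.057,"dy":-0.1495,"dz":0.046,"rx":0,"ry":0,"rz":-13.3}]' && python3 go.py .452 .0591 .1245 18
```

```text
clock: 15.63
position: [0.4483, 0.0592, 0.2172]
orientation: [0.588, 0.809, 0.0, -0.001]
force: [1.5, 0.0, 0.0]
gripper_width: 0.0856
grasp_force: 0.0
t 15.63 d mm [-1.3  3.6 92.7] turn [-0.  -0.1 -0. ] F [1.5 0.  0. ] w 0.0856
```

```bash
python3 -m creep '[{"dx":-0.001,"dy":0.0035,"dz":0.025,"rx":0,"ry":0,"rz":0},{"dx":-0.001,"dy":0.0035,"dz":0.05,"rx":0,"ry":0,"rz":0},{"dx":-0.001,"dy":0.0035,"dz":0.075,"rx":0,"ry":0,"rz":0},{"dx":-0.001,"dy":0.0035,"dz":0.0925,"rx":0,"ry":0,"rz":0},{"dx":-0.001,"dy":0.0035,"dz":0.0925,"rx":0,"ry":0,"rz":0},{"dx":-0.001,"dy":0.0035,"dz":0.0925,"rx":0,"ry":0,"rz":0}]' && python3 -m creep '[{"dx":0,"dy":0,"dz":0,"rx":0,"ry":0,"rz":0},{"dx":0,"dy":0,"dz":0,"rx":0,"ry":0,"rz":0},{"dx":0,"dy":0,"dz":0,"rx":0,"ry":0,"rz":0},{"dx":0,"dy":0,"dz":0,"rx":0,"ry":0,"rz":0},{"dx":0,"dy":0,"dz":0,"rx":0,"ry":0,"rz":0},{"dx":0,"dy":0,"dz":0,"rx":0,"ry":0,"rz":0},{"dx":0,"dy":0,"dz":0,"rx":0,"ry":0,"rz":0},{"dx":0,"dy":0,"dz":0,"rx":0,"ry":0,"rz":0}]' -1 50 && python3 -m creep '[{"dx":0,"dy":0,"dz":-0.02,"rx":0,"ry":0,"rz":0},{"dx":0,"dy":0,"dz":-0.05,"rx":0,"ry":0,"rz":0},{"dx":0,"dy":0,"dz":-0.08,"rx":0,"ry":0,"rz":0},{"dx":0,"dy":0,"dz":-0.11,"rx":0,"ry":0,"rz":0},{"dx":0,"dy":0,"dz":-0.14,"rx":0,"ry":0,"rz":0},{"dx":0,"dy":0,"dz":-0.17,"rx":0,"ry":0,"rz":0},{"dx":0,"dy":0,"dz":-0.195,"rx":0,"ry":0,"rz":0},{"dx":0,"dy":0,"dz":-0.205,"rx":0,"ry":0,"rz":0},{"dx":0,"dy":0,"dz":-0.205,"rx":0,"ry":0,"rz":0},{"dx":0,"dy":0,"dz":-0.205,"rx":0,"ry":0,"rz":0}]' && python3 go.py .661 .039 .33 4.7
```

```text
clock: 16.13
position: [0.4531, 0.0597, 0.1248]
orientation: [0.587, 0.809, -0.001, -0.0]
force: [1.2, 0.4, 0.7]
gripper_width: 0.0853
grasp_force: 0.0
clock: 16.8
position: [0.453, 0.0595, 0.1257]
orientation: [0.588, 0.809, 0.0, -0.0]
force: [-2.9, -1.1, 5.3]
gripper_width: 0.0136
grasp_force: 49.3
clock: 17.63
position: [0.4527, 0.0595, 0.329]
orientation: [0.588, 0.809, -0.0, -0.0]
force: [0.4, -0.5, -3.4]
gripper_width: 0.0133
grasp_force: 49.5
t 17.63 d mm [-84.  191.7  -1.2] turn [-0.1  0.  13.3] F [ 0.4 -0.5 -3.4] w 0.0133
```

```bash
python3 -m creep '[{"dx":-0.006,"dy":0.013,"dz":0,"rx":0,"ry":0,"rz":1},{"dx":-0.014,"dy":0.033,"dz":0,"rx":0,"ry":0,"rz":2},{"dx":-0.024,"dy":0.056,"dz":0,"rx":0,"ry":0,"rz":4},{"dx":-0.034,"dy":0.079,"dz":0,"rx":0,"ry":0,"rz":5},{"dx":-0.045,"dy":0.102,"dz":0,"rx":0,"ry":0,"rz":7},{"dx":-0.055,"dy":0.126,"dz":0,"rx":0,"ry":0,"rz":9},{"dx":-0.065,"dy":0.15,"dz":0,"rx":0,"ry":0,"rz":11},{"dx":-0.075,"dy":0.174,"dz":0,"rx":0,"ry":0,"rz":12},{"dx":-0.084,"dy":0.1915,"dz":0,"rx":0,"ry":0,"rz":13.3},{"dx":-0.084,"dy":0.1915,"dz":0,"rx":0,"ry":0,"rz":13.3}]' && python3 -m creep '[{"dx":0,"dy":0,"dz":0.0,"rx":0,"ry":0,"rz":0},{"dx":0,"dy":0,"dz":0.02,"rx":0,"ry":0,"rz":0},{"dx":0,"dy":0,"dz":0.04,"rx":0,"ry":0,"rz":0},{"dx":0,"dy":0,"dz":0.06,"rx":0,"ry":0,"rz":0},{"dx":0,"dy":0,"dz":0.08,"rx":0,"ry":0,"rz":0},{"dx":0,"dy":0,"dz":0.1,"rx":0,"ry":0,"rz":0},{"dx":0,"dy":0,"dz":0.12,"rx":0,"ry":0,"rz":0},{"dx":0,"dy":0,"dz":0.135,"rx":0,"ry":0,"rz":0},{"dx":0,"dy":0,"dz":0.14,"rx":0,"ry":0,"rz":0},{"dx":0,"dy":0,"dz":0.14,"rx":0,"ry":0,"rz":0}]' && python3 go.py .601 .0339 .188 4.7
```

```text
clock: 18.47
position: [0.6627, 0.038, 0.3245]
orientation: [0.678, 0.735, -0.003, -0.002]
force: [-0.5, 0.1, -3.4]
gripper_width: 0.0132
grasp_force: 50.0
clock: 19.3
position: [0.6591, 0.0392, 0.1881]
orientation: [0.677, 0.736, -0.001, -0.002]
force: [0.6, -0.8, -2.3]
gripper_width: 0.0134
grasp_force: 49.9
t 19.3 d mm [ -0.5 -58.4   0.3] turn [-0.2 -0.   0.1] F [ 0.6 -0.8 -2.3] w 0.0134
```

```bash
python3 -m creep '[{"dx":0,"dy":-0.004,"dz":0,"rx":0,"ry":0,"rz":0},{"dx":0,"dy":-0.010,"dz":0,"rx":0,"ry":0,"rz":0},{"dx":0,"dy":-0.017,"dz":0,"rx":0,"ry":0,"rz":0},{"dx":0,"dy":-0.024,"dz":0,"rx":0,"ry":0,"rz":0},{"dx":0,"dy":-0.031,"dz":0,"rx":0,"ry":0,"rz":0},{"dx":0,"dy":-0.038,"dz":0,"rx":0,"ry":0,"rz":0},{"dx":0,"dy":-0.045,"dz":0,"rx":0,"ry":0,"rz":0},{"dx":0,"dy":-0.052,"dz":0,"rx":0,"ry":0,"rz":0},{"dx":0,"dy":-0.058,"dz":0,"rx":0,"ry":0,"rz":0},{"dx":0,"dy":-0.058,"dz":0,"rx":0,"ry":0,"rz":0}]' && python3 -m creep '[{"dx":0,"dy":0,"dz":0.006,"rx":0,"ry":0,"rz":0},{"dx":0,"dy":0,"dz":0.012,"rx":0,"ry":0,"rz":0},{"dx":0,"dy":0,"dz":0.018,"rx":0,"ry":0,"rz":0},{"dx":0,"dy":0,"dz":0.024,"rx":0,"ry":0,"rz":0},{"dx":0,"dy":0,"dz":0.028,"rx":0,"ry":0,"rz":0},{"dx":0,"dy":0,"dz":0.031,"rx":0,"ry":0,"rz":0},{"dx":0,"dy":0,"dz":0.0325,"rx":0,"ry":0,"rz":0},{"dx":0,"dy":0,"dz":0.0325,"rx":0,"ry":0,"rz":0},{"dx":0,"dy":0,"dz":0.0325,"rx":0,"ry":0,"rz":0}]' && python3 go.py .601 .0339 .1554 4.7
```

```text
clock: 20.13
position: [0.6021, 0.0339, 0.1904]
orientation: [0.677, 0.736, -0.0, -0.0]
force: [0.1, 0.5, -2.3]
gripper_width: 0.0137
grasp_force: 50.0
clock: 20.88
position: [0.6033, 0.034, 0.1579]
orientation: [0.677, 0.736, -0.0, 0.0]
force: [0.2, 0.4, -3.3]
gripper_width: 0.0137
grasp_force: 50.0
t 20.88 d mm [ 0.1 -2.3  2.5] turn [0. 0. 0.] F [ 0.2  0.4 -3.3] w 0.0137
```

```bash
python3 -m creep '[{"dx":0,"dy":-0.001,"dz":0.001,"rx":0,"ry":0,"rz":0},{"dx":0,"dy":-0.001,"dz":0.002,"rx":0,"ry":0,"rz":0},{"dx":0,"dy":-0.001,"dz":0.0025,"rx":0,"ry":0,"rz":0},{"dx":0,"dy":-0.001,"dz":0.003,"rx":0,"ry":0,"rz":0},{"dx":0,"dy":-0.001,"dz":0.003,"rx":0,"ry":0,"rz":0}]' && python3 go.py .601 .0339 .1554 4.7
```

```text
clock: 21.3
position: [0.6023, 0.0339, 0.1556]
orientation: [0.677, 0.736, 0.0, 0.0]
force: [-3.9, -0.3, 4.4]
gripper_width: 0.0137
grasp_force: 51.2
t 21.3 d mm [ 0.1 -1.3  0.2] turn [ 0. -0.  0.] F [-3.9 -0.3  4.4] w 0.0137
```

```bash
python3 -m creep '[{"dx":0,"dy":-0.001,"dz":0,"rx":0,"ry":0,"rz":0},{"dx":0,"dy":-0.0015,"dz":0,"rx":0,"ry":0,"rz":0},{"dx":0,"dy":-0.0015,"dz":0,"rx":0,"ry":0,"rz":0}]' && python3 -m creep '[{"dx":0,"dy":0,"dz":0,"rx":0,"ry":0,"rz":0},{"dx":0,"dy":0,"dz":0,"rx":0,"ry":0,"rz":0},{"dx":0,"dy":0,"dz":0,"rx":0,"ry":0,"rz":0},{"dx":0,"dy":0,"dz":0,"rx":0,"ry":0,"rz":0},{"dx":0,"dy":0,"dz":0,"rx":0,"ry":0,"rz":0},{"dx":0,"dy":0,"dz":-0.02,"rx":0,"ry":0,"rz":0},{"dx":0,"dy":0,"dz":-0.05,"rx":0,"ry":0,"rz":0},{"dx":0,"dy":0,"dz":-0.08,"rx":0,"ry":0,"rz":0},{"dx":0,"dy":0,"dz":-0.11,"rx":0,"ry":0,"rz":0},{"dx":0,"dy":0,"dz":-0.11,"rx":0,"ry":0,"rz":0}]' 1 && python3 go.py .4327 -.0475 .2 40; python3 det.py; python3 - <<'E'
from h import *
snap("scene","q1.png",(240,110,440,320),2.8)
E
```

```text
clock: 21.55
position: [0.6017, 0.034, 0.1554]
orientation: [0.677, 0.736, 0.001, 0.001]
force: [4.7, -0.2, 0.9]
gripper_width: 0.0135
grasp_force: 50.4
clock: 22.38
position: [0.6031, 0.0334, 0.2714]
orientation: [0.677, 0.736, 0.004, 0.003]
force: [0.6, 0.3, 1.5]
gripper_width: 0.0856
grasp_force: 0.0
t 22.38 d mm [ -66.7 -177.1   69.7] turn [  0.5   0.1 -35.3] F [0.6 0.3 1.5] w 0.0856
w 0 (np.int32(60), array([292.7, 251.1])) None
w 1 (np.int32(27), array([328.7, 248. ])) None
w 2 (np.int32(64), array([356.9, 248.9])) (np.int32(12), array([365.7, 250.2]))
w 3 (np.int32(78), array([387.4, 250.3])) (np.int32(55), array([382.6, 243.5]))
h 0 (np.int32(136), array([287.2, 204.5])) (np.int32(176), array([289.2, 204.3]))
h 1 (np.int32(84), array([319. , 202.2])) (np.int32(63), array([306.9, 203.1]))
h 2 (np.int32(89), array([347. , 199.5])) None
h 3 (np.int32(118), array([376.9, 194.7])) (np.int32(122), array([377. , 194.6]))
h 4 (np.int32(170), array([407.5, 190.6])) (np.int32(181), array([407.6, 190.4]))
```

View pics/q1.png

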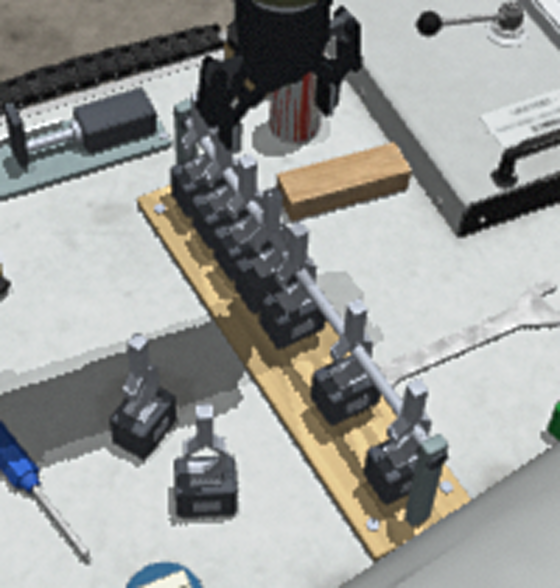

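Both weights hang upright in their gaps and the neighbours are in place. weight_2 (137,342) stands where it was. weight_3 (205,410) has been knocked aside, so I measure both again.

```bash
python3 - <<'E'
from h import *
q=lambda u,v,z:px("scene",240+u/2.8,110+v/2.8,z).round(4)
print("w2",q(137,342,.152),"w3",q(205,410,.152))
# w3 front top edge of block (z=.046) left-right: 
print(q(174,488,.046),q(237,485,.046), "bottom", q(172,515,0),q(237,512,0))
E
python3 go.py .4327 -.0475 .2 40
```

```text
w2 [ 0.4344 -0.0481  0.152 ] w3 [ 0.4612 -0.1352  0.152 ]
[ 0.4294 -0.1377  0.046 ] [ 0.482  -0.1575  0.046 ] bottom [ 0.4258 -0.1389  0.    ] [ 0.4815 -0.16    0.    ]
t 22.48 d mm [ -67.1 -174.9   65.6] turn [  0.2   0.  -35.3] F [ 0.5 -0.8 -0.6] w 0.0856
```

```bash
python3 -m creep '[{"dx":-0.013,"dy":-0.035,"dz":0.0,"rx":0,"ry":0,"rz":-7},{"dx":-0.026,"dy":-0.07,"dz":0.01,"rx":0,"ry":0,"rz":-14},{"dx":-0.04,"dy":-0.105,"dz":0.02,"rx":0,"ry":0,"rz":-21},{"dx":-0.053,"dy":-0.14,"dz":0.04,"rx":0,"ry":0,"rz":-28},{"dx":-0.067,"dy":-0.174,"dz":0.05,"rx":0,"ry":0,"rz":-35},{"dx":-0.067,"dy":-0.174,"dz":0.05,"rx":0,"ry":0,"rz":-35.3},{"dx":-0.067,"dy":-0.174,"dz":0.05,"rx":0,"ry":0,"rz":-35.3},{"dx":-0.067,"dy":-0.174,"dz":0.05,"rx":0,"ry":0,"rz":-35.3}]' && python3 go.py .434 -.0478 .1245 40
```

```text
clock: 23.15
position: [0.4329, -0.0468, 0.2145]
orientation: [0.423, 0.906, 0.0, -0.0]
force: [0.0, -0.6, 0.9]
gripper_width: 0.0851
grasp_force: 0.0
t 23.15 d mm [-1.5  0.2 90. ] turn [ 0. -0. -0.] F [ 0.  -0.6  0.9] w 0.0851
```

```bash
python3 -m creep '[{"dx":-0.0015,"dy":0,"dz":0.025,"rx":0,"ry":0,"rz":0},{"dx":-0.0015,"dy":0,"dz":0.05,"rx":0,"ry":0,"rz":0},{"dx":-0.0015,"dy":0,"dz":0.075,"rx":0,"ry":0,"rz":0},{"dx":-0.0015,"dy":0,"dz":0.09,"rx":0,"ry":0,"rz":0},{"dx":-0.0015,"dy":0,"dz":0.09,"rx":0,"ry":0,"rz":0},{"dx":-0.0015,"dy":0,"dz":0.09,"rx":0,"ry":0,"rz":0}]' && python3 -m creep '[{"dx":0,"dy":0,"dz":0,"rx":0,"ry":0,"rz":0},{"dx":0,"dy":0,"dz":0,"rx":0,"ry":0,"rz":0},{"dx":0,"dy":0,"dz":0,"rx":0,"ry":0,"rz":0},{"dx":0,"dy":0,"dz":0,"rx":0,"ry":0,"rz":0},{"dx":0,"dy":0,"dz":0,"rx":0,"ry":0,"rz":0},{"dx":0,"dy":0,"dz":0,"rx":0,"ry":0,"rz":0},{"dx":0,"dy":0,"dz":0,"rx":0,"ry":0,"rz":0},{"dx":0,"dy":0,"dz":0,"rx":0,"ry":0,"rz":0}]' -1 50 && python3 -m creep '[{"dx":0,"dy":0,"dz":-0.02,"rx":0,"ry":0,"rz":0},{"dx":0,"dy":0,"dz":-0.05,"rx":0,"ry":0,"rz":0},{"dx":0,"dy":0,"dz":-0.08,"rx":0,"ry":0,"rz":0},{"dx":0,"dy":0,"dz":-0.11,"rx":0,"ry":0,"rz":0},{"dx":0,"dy":0,"dz":-0.14,"rx":0,"ry":0,"rz":0},{"dx":0,"dy":0,"dz":-0.17,"rx":0,"ry":0,"rz":0},{"dx":0,"dy":0,"dz":-0.195,"rx":0,"ry":0,"rz":0},{"dx":0,"dy":0,"dz":-0.205,"rx":0,"ry":0,"rz":0},{"dx":0,"dy":0,"dz":-0.205,"rx":0,"ry":0,"rz":0},{"dx":0,"dy":0,"dz":-0.205,"rx":0,"ry":0,"rz":0}]' && python3 go.py .669 -.0563 .33 4.7
```

```text
clock: 23.65
position: [0.4344, -0.0481, 0.1246]
orientation: [0.422, 0.906, -0.001, -0.0]
force: [0.6, -0.0, 0.7]
gripper_width: 0.0853
grasp_force: 0.0
clock: 24.32
position: [0.4341, -0.0482, 0.1252]
orientation: [0.422, 0.906, 0.0, 0.0]
force: [-0.8, 0.5, 4.9]
gripper_width: 0.013
grasp_force: 50.9
clock: 25.15
position: [0.4334, -0.0484, 0.3284]
orientation: [0.422, 0.906, -0.0, -0.001]
force: [-0.6, 0.4, -4.8]
gripper_width: 0.0138
grasp_force: 50.5
t 25.15 d mm [-157.5  175.3   -2. ] turn [-0.1 -0.  35.3] F [-0.6  0.4 -4.8] w 0.0138
```

```bash
python3 -m creep '[{"dx":-0.012,"dy":0.013,"dz":0,"rx":0,"ry":0,"rz":3},{"dx":-0.029,"dy":0.032,"dz":0,"rx":0,"ry":0,"rz":7},{"dx":-0.048,"dy":0.053,"dz":0,"rx":0,"ry":0,"rz":11},{"dx":-0.067,"dy":0.074,"dz":0,"rx":0,"ry":0,"rz":15},{"dx":-0.086,"dy":0.095,"dz":0,"rx":0,"ry":0,"rz":19},{"dx":-0.105,"dy":0.116,"dz":0,"rx":0,"ry":0,"rz":23},{"dx":-0.124,"dy":0.138,"dz":0,"rx":0,"ry":0,"rz":28},{"dx":-0.143,"dy":0.159,"dz":0,"rx":0,"ry":0,"rz":32},{"dx":-0.1575,"dy":0.1753,"dz":0,"rx":0,"ry":0,"rz":35.3},{"dx":-0.1575,"dy":0.1753,"dz":0,"rx":0,"ry":0,"rz":35.3}]' && python3 -m creep '[{"dx":0,"dy":0,"dz":0.0,"rx":0,"ry":0,"rz":0},{"dx":0,"dy":0,"dz":0.02,"rx":0,"ry":0,"rz":0},{"dx":0,"dy":0,"dz":0.04,"rx":0,"ry":0,"rz":0},{"dx":0,"dy":0,"dz":0.06,"rx":0,"ry":0,"rz":0},{"dx":0,"dy":0,"dz":0.08,"rx":0,"ry":0,"rz":0},{"dx":0,"dy":0,"dz":0.1,"rx":0,"ry":0,"rz":0},{"dx":0,"dy":0,"dz":0.12,"rx":0,"ry":0,"rz":0},{"dx":0,"dy":0,"dz":0.135,"rx":0,"ry":0,"rz":0},{"dx":0,"dy":0,"dz":0.141,"rx":0,"ry":0,"rz":0},{"dx":0,"dy":0,"dz":0.141,"rx":0,"ry":0,"rz":0}]' && python3 go.py .6085 -.0612 .188 4.7
```

```text
clock: 25.98
position: [0.6715, -0.0554, 0.323]
orientation: [0.678, 0.735, -0.003, -0.002]
force: [1.0, -0.2, -5.7]
gripper_width: 0.0131
grasp_force: 50.3
clock: 26.82
position: [0.6673, -0.056, 0.1863]
orientation: [0.677, 0.736, -0.001, -0.002]
force: [-0.5, -0.2, -4.2]
gripper_width: 0.0135
grasp_force: 50.3
t 26.82 d mm [ -0.3 -59.   -1.4] turn [-0.3 -0.1  0. ] F [-0.5 -0.2 -4.2] w 0.0135
```

```bash
python3 -m creep '[{"dx":0,"dy":-0.004,"dz":0,"rx":0,"ry":0,"rz":0},{"dx":0,"dy":-0.010,"dz":0,"rx":0,"ry":0,"rz":0},{"dx":0,"dy":-0.017,"dz":0,"rx":0,"ry":0,"rz":0},{"dx":0,"dy":-0.024,"dz":0,"rx":0,"ry":0,"rz":0},{"dx":0,"dy":-0.031,"dz":0,"rx":0,"ry":0,"rz":0},{"dx":0,"dy":-0.038,"dz":0,"rx":0,"ry":0,"rz":0},{"dx":0,"dy":-0.045,"dz":0,"rx":0,"ry":0,"rz":0},{"dx":0,"dy":-0.052,"dz":0,"rx":0,"ry":0,"rz":0},{"dx":0,"dy":-0.059,"dz":0,"rx":0,"ry":0,"rz":0},{"dx":0,"dy":-0.059,"dz":0,"rx":0,"ry":0,"rz":0}]' && python3 -m creep '[{"dx":0,"dy":0,"dz":0.006,"rx":0,"ry":0,"rz":0},{"dx":0,"dy":0,"dz":0.012,"rx":0,"ry":0,"rz":0},{"dx":0,"dy":0,"dz":0.018,"rx":0,"ry":0,"rz":0},{"dx":0,"dy":0,"dz":0.024,"rx":0,"ry":0,"rz":0},{"dx":0,"dy":0,"dz":0.027,"rx":0,"ry":0,"rz":0},{"dx":0,"dy":0,"dz":0.03,"rx":0,"ry":0,"rz":0},{"dx":0,"dy":0,"dz":0.031,"rx":0,"ry":0,"rz":0},{"dx":0,"dy":0,"dz":0.031,"rx":0,"ry":0,"rz":0},{"dx":0,"dy":0,"dz":0.031,"rx":0,"ry":0,"rz":0}]' && python3 go.py .6085 -.0612 .1548 4.7
```

```text
clock: 27.65
position: [0.6092, -0.0616, 0.189]
orientation: [0.678, 0.735, -0.0, -0.0]
force: [0.8, 0.9, -4.4]
gripper_width: 0.0135
grasp_force: 50.4
clock: 28.4
position: [0.6107, -0.0612, 0.1579]
orientation: [0.677, 0.736, 0.0, 0.0]
force: [-0.3, 0.2, -5.1]
gripper_width: 0.0129
grasp_force: 50.3
t 28.4 d mm [ 0.2 -2.1  3.1] turn [0. 0. 0.] F [-0.3  0.2 -5.1] w 0.0129
```

```bash
python3 -m creep '[{"dx":0,"dy":-0.0015,"dz":0.001,"rx":0,"ry":0,"rz":0},{"dx":0,"dy":-0.0015,"dz":0.002,"rx":0,"ry":0,"rz":0},{"dx":0,"dy":-0.0015,"dz":0.003,"rx":0,"ry":0,"rz":0},{"dx":0,"dy":-0.0015,"dz":0.0035,"rx":0,"ry":0,"rz":0},{"dx":0,"dy":-0.0015,"dz":0.0035,"rx":0,"ry":0,"rz":0}]' && python3 go.py .6085 -.0612 .1548 4.7
```

```text
clock: 28.82
position: [0.6096, -0.0613, 0.155]
orientation: [0.677, 0.736, 0.001, 0.001]
force: [1.6, -1.0, -0.5]
gripper_width: 0.0134
grasp_force: 51.0
t 28.82 d mm [ 0.2 -1.1  0.2] turn [0.1 0.  0. ] F [ 1.6 -1.  -0.5] w 0.0134
```

Force shows the rail now takes nearly all the weight. I lower a further 0.5 mm and release.

```bash
python3 -m creep '[{"dx":0,"dy":0.0003,"dz":0.0005,"rx":0,"ry":0,"rz":0},{"dx":0,"dy":0.0003,"dz":0.0005,"rx":0,"ry":0,"rz":0},{"dx":0,"dy":0.0003,"dz":0.0005,"rx":0,"ry":0,"rz":0}]' && python3 -m creep '[{"dx":0,"dy":0,"dz":0,"rx":0,"ry":0,"rz":0},{"dx":0,"dy":0,"dz":0,"rx":0,"ry":0,"rz":0},{"dx":0,"dy":0,"dz":0,"rx":0,"ry":0,"rz":0},{"dx":0,"dy":0,"dz":0,"rx":0,"ry":0,"rz":0},{"dx":0,"dy":0,"dz":0,"rx":0,"ry":0,"rz":0},{"dx":0,"dy":0,"dz":-0.02,"rx":0,"ry":0,"rz":0},{"dx":0,"dy":0,"dz":-0.05,"rx":0,"ry":0,"rz":0},{"dx":0,"dy":0,"dz":-0.08,"rx":0,"ry":0,"rz":0},{"dx":0,"dy":0,"dz":-0.11,"rx":0,"ry":0,"rz":0},{"dx":0,"dy":0,"dz":-0.11,"rx":0,"ry":0,"rz":0}]' 1 && python3 go.py .461 -.135 .215 -21; python3 - <<'E'
from h import *
snap("scene","q2.png",(240,150,440,320),3)
E
```

```text
clock: 29.07
position: [0.6098, -0.0613, 0.1549]
orientation: [0.677, 0.736, 0.001, 0.0]
force: [-1.4, 0.9, 5.5]
gripper_width: 0.0136
grasp_force: 51.9
clock: 29.9
position: [0.6116, -0.0621, 0.2703]
orientation: [0.677, 0.736, 0.003, 0.003]
force: [-0.2, -0.8, 0.6]
gripper_width: 0.0851
grasp_force: 0.0
t 29.9 d mm [ -60.2 -156.6   54. ] turn [ 0.5 -0.1 25.7] F [-0.2 -0.8  0.6] w 0.0851
```

View pics/q2.png

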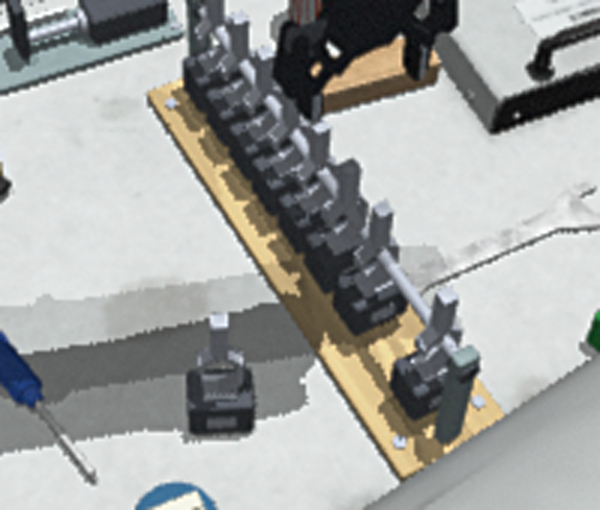

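Three new weights hang upright. The last loose weight stands at (219,320) in the crop, unchanged since my last measurement. Next I fetch it.

```bash
python3 -m creep '[{"dx":-0.013,"dy":-0.034,"dz":0.0,"rx":0,"ry":0,"rz":5},{"dx":-0.026,"dy":-0.068,"dz":0.01,"rx":0,"ry":0,"rz":11},{"dx":-0.04,"dy":-0.102,"dz":0.02,"rx":0,"ry":0,"rz":17},{"dx":-0.052,"dy":-0.135,"dz":0.04,"rx":0,"ry":0,"rz":22},{"dx":-0.06,"dy":-0.1565,"dz":0.052,"rx":0,"ry":0,"rz":25.7},{"dx":-0.06,"dy":-0.1565,"dz":0.052,"rx":0,"ry":0,"rz":25.7},{"dx":-0.06,"dy":-0.1565,"dz":0.052,"rx":0,"ry":0,"rz":25.7},{"dx":-0.06,"dy":-0.1565,"dz":0.052,"rx":0,"ry":0,"rz":25.7}]' && python3 go.py .461 -.135 .1245 -21
```

```text
clock: 30.62
position: [0.4588, -0.1332, 0.2118]
orientation: [0.823, 0.567, 0.0, -0.0]
force: [-0.3, 0.6, 0.3]
gripper_width: 0.0855
grasp_force: 0.0
t 30.62 d mm [-0.9  2.7 87.3] turn [ 0.  -0.   0.1] F [-0.3  0.6  0.3] w 0.0855
```

```bash
python3 -m creep '[{"dx":-0.001,"dy":0.0025,"dz":0.025,"rx":0,"ry":0,"rz":0},{"dx":-0.001,"dy":0.0025,"dz":0.05,"rx":0,"ry":0,"rz":0},{"dx":-0.001,"dy":0.0025,"dz":0.075,"rx":0,"ry":0,"rz":0},{"dx":-0.001,"dy":0.0025,"dz":0.0875,"rx":0,"ry":0,"rz":0},{"dx":-0.001,"dy":0.0025,"dz":0.0875,"rx":0,"ry":0,"rz":0},{"dx":-0.001,"dy":0.0025,"dz":0.0875,"rx":0,"ry":0,"rz":0}]' && python3 -m creep '[{"dx":0,"dy":0,"dz":0,"rx":0,"ry":0,"rz":0},{"dx":0,"dy":0,"dz":0,"rx":0,"ry":0,"rz":0},{"dx":0,"dy":0,"dz":0,"rx":0,"ry":0,"rz":0},{"dx":0,"dy":0,"dz":0,"rx":0,"ry":0,"rz":0},{"dx":0,"dy":0,"dz":0,"rx":0,"ry":0,"rz":0},{"dx":0,"dy":0,"dz":0,"rx":0,"ry":0,"rz":0},{"dx":0,"dy":0,"dz":0,"rx":0,"ry":0,"rz":0},{"dx":0,"dy":0,"dz":0,"rx":0,"ry":0,"rz":0}]' -1 50 && python3 -m creep '[{"dx":0,"dy":0,"dz":-0.02,"rx":0,"ry":0,"rz":0},{"dx":0,"dy":0,"dz":-0.05,"rx":0,"ry":0,"rz":0},{"dx":0,"dy":0,"dz":-0.08,"rx":0,"ry":0,"rz":0},{"dx":0,"dy":0,"dz":-0.11,"rx":0,"ry":0,"rz":0},{"dx":0,"dy":0,"dz":-0.14,"rx":0,"ry":0,"rz":0},{"dx":0,"dy":0,"dz":-0.17,"rx":0,"ry":0,"rz":0},{"dx":0,"dy":0,"dz":-0.195,"rx":0,"ry":0,"rz":0},{"dx":0,"dy":0,"dz":-0.205,"rx":0,"ry":0,"rz":0},{"dx":0,"dy":0,"dz":-0.205,"rx":0,"ry":0,"rz":0},{"dx":0,"dy":0,"dz":-0.205,"rx":0,"ry":0,"rz":0}]' && python3 go.py .6765 -.1518 .33 4.7
```

```text
clock: 31.12
position: [0.4609, -0.1355, 0.1242]
orientation: [0.824, 0.567, -0.001, 0.0]
force: [0.2, -0.3, 0.8]
gripper_width: 0.0853
grasp_force: 0.0
clock: 31.78
position: [0.46, -0.1355, 0.1246]
orientation: [0.824, 0.567, -0.0, -0.001]
force: [-3.2, 1.3, 5.1]
gripper_width: 0.0133
grasp_force: 49.1
clock: 32.62
position: [0.46, -0.1356, 0.3281]
orientation: [0.824, 0.567, -0.0, -0.0]
force: [-0.3, 0.0, -4.9]
gripper_width: 0.0131
grasp_force: 49.8
t 32.62 d mm [ 62.4 208.   -2.2] turn [ -0.1   0.  -25.7] F [-0.3  0.  -4.9] w 0.0131
```

```bash
python3 - <<'E'
from h import *
q=lambda u,v:px("scene",240+u/3,150+v/3,.182).round(4)
print(q(382,207),q(446,295),(q(382,207)+q(446,295))/2)
E
python3 -m creep '[{"dx":0.004,"dy":0.013,"dz":0,"rx":0,"ry":0,"rz":-2},{"dx":0.011,"dy":0.036,"dz":0,"rx":0,"ry":0,"rz":-4},{"dx":0.018,"dy":0.061,"dz":0,"rx":0,"ry":0,"rz":-7},{"dx":0.026,"dy":0.086,"dz":0,"rx":0,"ry":0,"rz":-10},{"dx":0.033,"dy":0.111,"dz":0,"rx":0,"ry":0,"rz":-14},{"dx":0.041,"dy":0.136,"dz":0,"rx":0,"ry":0,"rz":-17},{"dx":0.048,"dy":0.161,"dz":0,"rx":0,"ry":0,"rz":-20},{"dx":0.056,"dy":0.186,"dz":0,"rx":0,"ry":0,"rz":-23},{"dx":0.0624,"dy":0.208,"dz":0,"rx":0,"ry":0,"rz":-25.7},{"dx":0.0624,"dy":0.208,"dz":0,"rx":0,"ry":0,"rz":-25.7}]' && python3 -m creep '[{"dx":0,"dy":0,"dz":0.0,"rx":0,"ry":0,"rz":0},{"dx":0,"dy":0,"dz":0.02,"rx":0,"ry":0,"rz":0},{"dx":0,"dy":0,"dz":0.04,"rx":0,"ry":0,"rz":0},{"dx":0,"dy":0,"dz":0.06,"rx":0,"ry":0,"rz":0},{"dx":0,"dy":0,"dz":0.08,"rx":0,"ry":0,"rz":0},{"dx":0,"dy":0,"dz":0.1,"rx":0,"ry":0,"rz":0},{"dx":0,"dy":0,"dz":0.12,"rx":0,"ry":0,"rz":0},{"dx":0,"dy":0,"dz":0.135,"rx":0,"ry":0,"rz":0},{"dx":0,"dy":0,"dz":0.14,"rx":0,"ry":0,"rz":0},{"dx":0,"dy":0,"dz":0.14,"rx":0,"ry":0,"rz":0}]' && python3 go.py .6167 -.1567 .187 4.7
```

```text
[ 0.6151 -0.1079  0.182 ] [ 0.6217 -0.2021  0.182 ] [ 0.6184 -0.155   0.182 ]
clock: 33.45
position: [0.6793, -0.1511, 0.3225]
orientation: [0.676, 0.737, -0.002, -0.003]
force: [-1.1, 0.2, -5.3]
gripper_width: 0.0134
grasp_force: 50.2
clock: 34.28
position: [0.675, -0.1514, 0.1868]
orientation: [0.678, 0.735, -0.001, -0.002]
force: [0.1, 0.5, -4.4]
gripper_width: 0.0135
grasp_force: 50.1
t 34.28 d mm [ -0.5 -58.6   0.1] turn [-0.2 -0.1 -0. ] F [ 0.1  0.5 -4.4] w 0.0135
```

```bash
python3 -m creep '[{"dx":0,"dy":-0.004,"dz":0,"rx":0,"ry":0,"rz":0},{"dx":0,"dy":-0.010,"dz":0,"rx":0,"ry":0,"rz":0},{"dx":0,"dy":-0.017,"dz":0,"rx":0,"ry":0,"rz":0},{"dx":0,"dy":-0.024,"dz":0,"rx":0,"ry":0,"rz":0},{"dx":0,"dy":-0.031,"dz":0,"rx":0,"ry":0,"rz":0},{"dx":0,"dy":-0.038,"dz":0,"rx":0,"ry":0,"rz":0},{"dx":0,"dy":-0.045,"dz":0,"rx":0,"ry":0,"rz":0},{"dx":0,"dy":-0.052,"dz":0,"rx":0,"ry":0,"rz":0},{"dx":0,"dy":-0.06,"dz":0,"rx":0,"ry":0,"rz":0},{"dx":0,"dy":-0.06,"dz":0,"rx":0,"ry":0,"rz":0}]' && python3 -m creep '[{"dx":0,"dy":0,"dz":0.006,"rx":0,"ry":0,"rz":0},{"dx":0,"dy":0,"dz":0.012,"rx":0,"ry":0,"rz":0},{"dx":0,"dy":0,"dz":0.018,"rx":0,"ry":0,"rz":0},{"dx":0,"dy":0,"dz":0.024,"rx":0,"ry":0,"rz":0},{"dx":0,"dy":0,"dz":0.028,"rx":0,"ry":0,"rz":0},{"dx":0,"dy":0,"dz":0.031,"rx":0,"ry":0,"rz":0},{"dx":0,"dy":0,"dz":0.032,"rx":0,"ry":0,"rz":0},{"dx":0,"dy":0,"dz":0.032,"rx":0,"ry":0,"rz":0},{"dx":0,"dy":0,"dz":0.032,"rx":0,"ry":0,"rz":0}]' && python3 go.py .6167 -.1567 .1543 4.7
```

```text
clock: 35.12
position: [0.616, -0.1568, 0.1892]
orientation: [0.678, 0.735, 0.0, -0.0]
force: [0.7, 0.1, -4.7]
gripper_width: 0.0135
grasp_force: 51.0
clock: 35.87
position: [0.6172, -0.157, 0.1574]
orientation: [0.677, 0.736, -0.0, 0.0]
force: [-0.3, -0.3, -4.1]
gripper_width: 0.0135
grasp_force: 51.0
t 35.87 d mm [ 0.3 -0.5  3.1] turn [0. 0. 0.] F [-0.3 -0.3 -4.1] w 0.0135
```

```bash
python3 -m creep '[{"dx":0,"dy":0,"dz":0.001,"rx":0,"ry":0,"rz":0},{"dx":0,"dy":0,"dz":0.002,"rx":0,"ry":0,"rz":0},{"dx":0,"dy":0,"dz":0.003,"rx":0,"ry":0,"rz":0},{"dx":0,"dy":0,"dz":0.0035,"rx":0,"ry":0,"rz":0},{"dx":0,"dy":0,"dz":0.0035,"rx":0,"ry":0,"rz":0}]' && python3 go.py .6167 -.1567 .1543 4.7
```

```text
clock: 36.28
position: [0.6176, -0.1569, 0.1543]
orientation: [0.677, 0.736, 0.0, 0.001]
force: [1.8, 1.0, -2.1]
gripper_width: 0.0128
grasp_force: 51.5
t 36.28 d mm [ 0.3 -0.9  0. ] turn [0.1 0.  0. ] F [ 1.8  1.  -2.1] w 0.0128
```

Next: a little further down, release, rise, and move back clear for the check.

```bash
python3 -m creep '[{"dx":0,"dy":0.0005,"dz":0.0005,"rx":0,"ry":0,"rz":0},{"dx":0,"dy":0.0005,"dz":0.0008,"rx":0,"ry":0,"rz":0},{"dx":0,"dy":0.0005,"dz":0.0008,"rx":0,"ry":0,"rz":0}]' && python3 -m creep '[{"dx":0,"dy":0,"dz":0,"rx":0,"ry":0,"rz":0},{"dx":0,"dy":0,"dz":0,"rx":0,"ry":0,"rz":0},{"dx":0,"dy":0,"dz":0,"rx":0,"ry":0,"rz":0},{"dx":0,"dy":0,"dz":0,"rx":0,"ry":0,"rz":0},{"dx":0,"dy":0,"dz":0,"rx":0,"ry":0,"rz":0},{"dx":0,"dy":0,"dz":-0.02,"rx":0,"ry":0,"rz":0},{"dx":0,"dy":0,"dz":-0.05,"rx":0,"ry":0,"rz":0},{"dx":0,"dy":0,"dz":-0.08,"rx":0,"ry":0,"rz":0},{"dx":0,"dy":0,"dz":-0.12,"rx":0,"ry":0,"rz":0},{"dx":0,"dy":0,"dz":-0.14,"rx":0,"ry":0,"rz":0}]' 1 && python3 -m creep '[{"dx":0,"dy":-0.03,"dz":0,"rx":0,"ry":0,"rz":0},{"dx":0,"dy":-0.06,"dz":0,"rx":0,"ry":0,"rz":0},{"dx":0,"dy":-0.09,"dz":0,"rx":0,"ry":0,"rz":0},{"dx":0,"dy":-0.12,"dz":0,"rx":0,"ry":0,"rz":0},{"dx":0,"dy":-0.15,"dz":0,"rx":0,"ry":0,"rz":0},{"dx":0,"dy":-0.15,"dz":0,"rx":0,"ry":0,"rz":0},{"dx":0,"dy":-0.15,"dz":0,"rx":0,"ry":0,"rz":0},{"dx":0,"dy":-0.15,"dz":0,"rx":0,"ry":0,"rz":0}]'; python3 - <<'E'
from h import *
a=cv2.resize(cams.snapshot("scene")[120:320,215:435],None,fx=2,fy=2,interpolation=2)
b=cv2.resize(cams.snapshot("top")[165:275,225:435],None,fx=1.7,fy=1.7,interpolation=2)
c=np.zeros((400,a.shape[1]+b.shape[1],3),np.uint8);c[:,:a.shape[1]]=a;c[:b.shape[0],a.shape[1]:]=b
cv2.imwrite("pics/f.png",c);print(c.shape)
E
```

```text
clock: 36.53
position: [0.6178, -0.157, 0.1542]
orientation: [0.677, 0.736, 0.0, 0.0]
force: [-1.5, 1.5, 6.4]
gripper_width: 0.0135
grasp_force: 52.7
clock: 37.37
position: [0.6182, -0.1575, 0.2976]
orientation: [0.677, 0.736, 0.001, 0.002]
force: [0.9, -0.4, 0.8]
gripper_width: 0.0854
grasp_force: 0.0
clock: 38.03
position: [0.4685, -0.1688, 0.2934]
orientation: [0.677, 0.736, 0.001, 0.0]
force: [0.8, -0.9, -0.2]
gripper_width: 0.0851
grasp_force: 0.0
(400, 797, 3)
```

View pics/f.png

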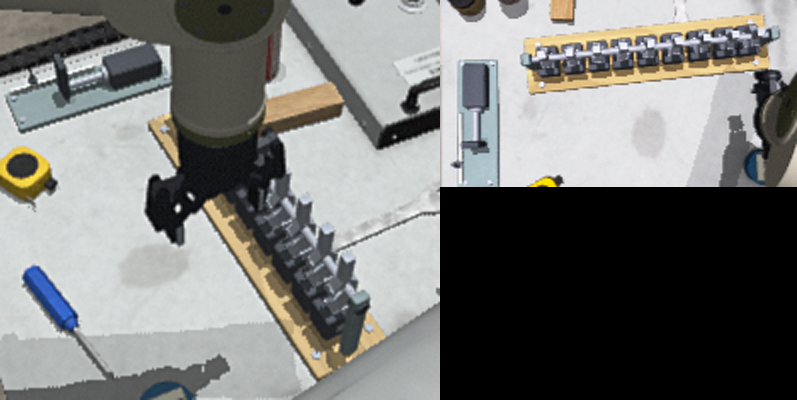

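The top view shows nine weights hanging in a row on the rail, from (543,60) to (753,38). The handle is home at (473,145), no loose weight is left on the table, and the arm is clear. I hand in.

```bash
python3 -c "from plant import hand_in; print(hand_in())"
```

```text
the job is handed in; nothing more can be done
None
```

I pulled the gauge to the marker, held it there and eased it home, hung all four loose weights in separate gaps, and handed the job in at about 38 s with no verdict returned; the pointer was hidden by the gripper during the hold, so its position at the marker rests on measurements rather than a direct view.

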